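Fetch the big shoe last from behind the stock

ROBOT

A 6-joint arm with a two-finger parallel gripper is mounted at the origin on the work surface. World frame = base frame: x ahead of the robot, y to its left, z up, the work surface at z = 0. Lengths are in m, angles in degrees, forces in N, time in s.
With the tool pointing down it reaches from about 0.375 to 0.9 m from the base axis. Payload 3.1 kg.
Tool frame: the origin (TCP) lies midway between the tips of the shut fingers; the grasp point (between the pads) lies manip.grasp_offset behind it (manip.grasp_offset is the distance from the TCP to the grasp point, in m); x points along the fingers, y is the direction in which the jaws open and shut, and the axes are right-handed (so a half turn about x gives the same grasp; the last joint's range is limited). The gripper opens to 85 mm and grips with 20 to 120 N. Pads are 22 mm wide; open, the fingers measure 114 mm over their backs; the gripper's body (76 mm by 85 mm) begins 54 mm behind the grasp point. The pads swing forward as they close: fully open they stand 13 mm farther back than shut.
Start: joints at [-76.461, 30.224, 82.088, -0, 67.689, -10.227], TCP at [0.252, -0.572, 0.231] pointing down, gripper open.
Joint ranges: [-176.69, 176.69], [-43.24, 126.21], [12.49, 139.97], [-82, 262], [0, 151.66], [-163.58, 163.58]. Speed limits (degrees/s): [159.86, 159.86, 180, 180, 180, 180].

INTERFACE

Orientations are given as a 3x3 rotation matrix whose columns are the frame's x, y, z axes.
In Python, from station import manip gives the robot as it stands.
- The arm moves only by the shell command python3 -m crank 'ROWS' [FORCE]. ROWS is JSON, a list of rows, each an object of numbers: "dx", "dy", "dz": the shift along the tool's x, y, z in m; "rx", "ry", "rz": the turn, a rotation vector about the tool's x, y, z in rad; "claw": the finger opening in m, from 0 to 0.0854. In form: [{"dx": .., "dy": .., "dz": .., "rx": .., "ry": .., "rz": .., "claw": ..}, ...]. A call has exactly 5 rows; each row shifts and turns the pose as measured when the row begins, along the tool's axes as they then stand; what a row does not reach is not made up. A row lasts 1/12 s, in which the tool goes at most 41.7 mm and 7.16 degrees, less where a joint would pass 70% of its speed; a pose out of reach is approached as far as the arm can. A call with a gripper value outside its range is refused whole. The fingers move at their own pace and stop on an object; FORCE is the grip in N (left out, the last holds). Time passes only in rows, so rows that do not move let the fingers close, or fill a call up. It gives the time, the measured TCP pose, the force and the opening at its end, in the units of the state.
- manip.read_state(): the state, without advancing time (a new reading comes with each control period).
- manip.camera(name): name is "side" or "top" or "wrist"; returns the picture (420x560x3 uint8, red, green, blue); there is no depth.
- manip.camera_params(name): a dict with "fovy" (degrees; the focal length in pixels is half the picture's height over the tangent of half this angle, whatever the lens; pixels are square), "cx", "cy" (the principal point, pixels), "eye" and "attitude" of the camera in the world; the wrist camera has in their place "mount" (4x4, takes a point from camera to tool coordinates, whose origin is the TCP and whose axes are the tool frame's). Camera axes: x right, y down, z forward; pixel columns grow to the right and rows downward; lengths in m; the calibration is good to about 2 mm. A picture is of the moment at which its call begins: read the wrist's pose just before it. camera_params takes no time and is no camera call.
- manip.close_job(): hands the job in, once; it reports no verdict.
The state is a dict: "clock": time; "joint_positions": joint angles; "qd": joint speeds; "joint_efforts": joint torques, N m; "tool_pos": TCP position; "tool_rot": TCP orientation; "wrist_force": force on the tool from outside, world axes, zero at the start; "ft_torque": the same for the moment, N m; "width": finger opening in m.
Only numpy, scipy, OpenCV 4.12 (cv2) and the standard library are available. Lean on these libraries where they do the work, as an engineer would, in place of code of your own. Each camera call takes 0.05 s, during which the arm holds its last target.

TASK

The jar, the tin and the little box stand on the stock rack in the way of the two shoe lasts: first set all three upright on the bare wooden side board, then lay the larger last in the middle of the cork-lined tray, sole down and lengthwise, and only then put the jar, the tin and the box back, each upright in the middle of its own rubber mat, the one of its shape. Leave the smaller last where it stands.

Things in the scene. Friction and masses are not known exactly. Their poses are not given: they have to be found in the camera images.
- jar_c (a point): Round glass jar of brass eyelets with a white lid, 62 mm diameter, 70 mm tall. Starts upright on the round mat. Its origin is at its centre, half-way up; z is up.
- tin_c (a point): Square bare steel tin of tacks with a lid, 60 x 60 mm, 60 mm tall. Starts upright on the square mat, its sides within 0.1 rad of the mat's. Its origin is at its centre, half-way up; z is up. x and y are square to its sides.
- box_c (a point): Small oblong closed box of plain pale card, 68 mm long (its x) by 46 mm wide (its y), 52 mm tall. Starts upright on the oblong mat, within 0.1 rad of lengthwise. Its origin is at its centre, half-way up; z is up. Take it across its width.
- last_big_c (a point): The larger wooden shoe last, 180 mm long (its x, toe to +x), 70 mm tall at the heel, lower at the toe. From the heel to 10 mm past the middle its sides are flat, 56 mm apart (its y); forefoot 67 mm wide. Lies sole down (6 mm above the bench) across the back of the rack, 10-20 mm behind the jar, tin and box, 30 mm before a 50 mm high wall. Origin mid-length, 35 mm above its sole; z up.
- last_small_c (a point): The smaller wooden shoe last of the same shape, 120 mm long, 46 mm wide at the flat sides, 56 mm tall; in line with the larger one, about 20 mm from its end. To be left alone. Origin at the middle of its length, 28 mm above its sole; x to the toe, z up.
- mat_round: Fixed round black rubber mat, 84 mm diameter, 3 mm thick, on the front of the rack: the jar's place. The three mats stand in a row along the rack's width, 100 mm apart, in any order. Origin at the centre of its underside, 6 mm above the bench; y runs along the row, x towards the lasts.
- mat_square: Fixed square black rubber mat, 80 x 80 mm, 3 mm thick: the tin's place. Origin at the centre of its underside; axes as the round mat's.
- mat_long: Fixed oblong black rubber mat, 86 mm (its x) by 62 mm (its y), 3 mm thick: the box's place. Origin at the centre of its underside; axes as the round mat's.
- board: Fixed flat bare wooden side board, 280 mm long (its x) by 100 mm wide (its y), 8 mm thick, empty at the start, to the left or the right of the rack. It has room for the three things in a row, 90 mm apart. Origin at the centre of its underside, on the bench.
- tray: Fixed dark wooden tray with a cork floor, on the side opposite to the board; inside 214 mm long (its x) by 98 mm wide (its y), floor 6 mm above the bench, rim top 14 mm above the bench. Origin at the centre of its underside, on the bench.

How it is judged:
By the outcome, as a careful person would: the job done as asked, in the order asked, and still so for the second after the job is handed in, with the robot touching nothing.
It also fails if it takes over 136 s, if anything falls off the work surface, if the arm or the gripper's body presses on something with over 40 N, if the wrist force passes 120 N, or if a joint passes its speed limit or range.

## Working session

There is one attempt and no reset: what is moved stays moved. The work goes in short steps, Python scripts to look and compute and a shell command to move; the robot and the scene stay as the last step left them, time stands still between calls to the robot, and variables do not carry over. Pictures are saved under pics/ and viewed, and the job is handed in when it is done.

```bash
ls; mkdir -p pics; python3 - <<'E'
from station import manip
import cv2
s=manip.read_state();print(s)
print(manip.grasp_offset)
for n in("side","top","wrist"):
    print(n,manip.camera_params(n))
    cv2.imwrite(f"pics/{n}0.png",manip.camera(n)[:,:,::-1])
E
```

```text
pics
{'clock': 0.0, 'joint_positions': array([-7.64609185e+01,  3.02793227e+01,  8.21544821e+01, -1.54917283e-04,
        6.76878311e+01, -1.02278003e+01]), 'qd': array([-0.0283904 , -0.00663748,  0.05718395, -0.02189046, -0.01619367,
       -0.10259256]), 'joint_efforts': array([-2.24019145e-04, -4.42354274e+01, -1.78027654e+01, -3.25692408e-04,
        8.40723136e-03,  1.24085094e-06]), 'tool_pos': array([ 0.25174235, -0.57130457,  0.23034034]), 'tool_rot': array([[-4.99431435e-04,  4.03016782e-01, -9.15192452e-01],
       [ 2.06336359e-03, -9.15190202e-01, -4.03016918e-01],
       [-9.99997747e-01, -2.08965410e-03, -3.74495398e-04]]), 'wrist_force': array([ 0.34505908, -0.14336857,  0.5315153 ]), 'ft_torque': array([ 0.02121326, -0.05240555,  0.03534026]), 'width': 0.08539904020610431}
0.0187
side {'fovy': 57.93929622866337, 'cx': 280.53939790006706, 'cy': 201.57523569703662, 'eye': array([0.24745423, 0.65513733, 0.71041026]), 'attitude': array([[-0.90749584, -0.26450774,  0.32632338],
       [-0.41963317,  0.60591291, -0.6758532 ],
       [-0.01895515, -0.75027008, -0.66085967]])}
top {'fovy': 50.17020948243879, 'cx': 281.4749397112082, 'cy': 208.5106212598543, 'eye': array([ 0.49660106, -0.01443954,  1.00914284]), 'attitude': array([[-0.01399515, -0.99528329,  0.09599638],
       [-0.99989302,  0.01352206, -0.00557705],
       [ 0.00425267, -0.09606416, -0.99536606]])}
wrist {'fovy': 64.94519981351637, 'cx': 279.7019614787804, 'cy': 210.63127096347466, 'mount': array([[ 9.22823422e-04, -3.01848923e-01,  9.53355325e-01,
        -1.41928269e-01],
       [ 9.99999573e-01,  3.27217741e-04, -8.64371010e-04,
         6.93364877e-04],
       [-5.10453166e-05,  9.53355716e-01,  3.01849097e-01,
        -7.64753448e-02],
       [ 0.00000000e+00,  0.00000000e+00,  0.00000000e+00,
         1.00000000e+00]])}
```

View pics/top0.png

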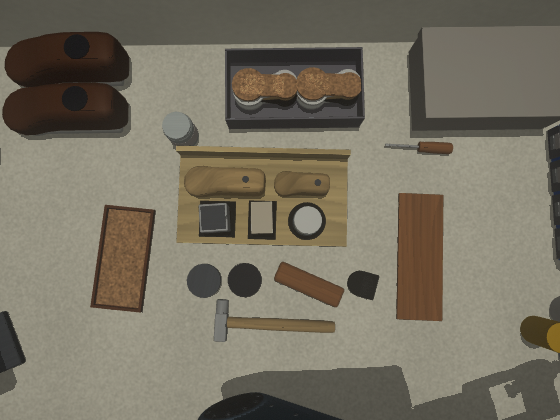

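View pics/side0.png

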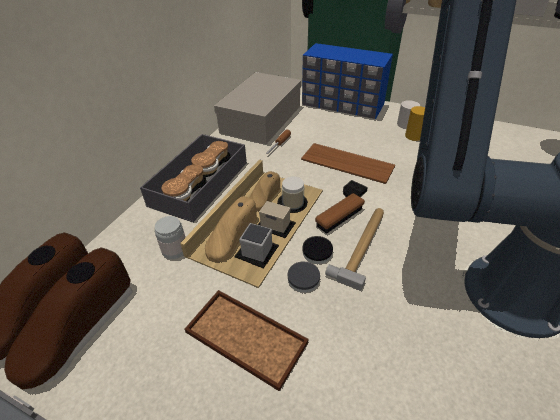

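View pics/wrist0.png

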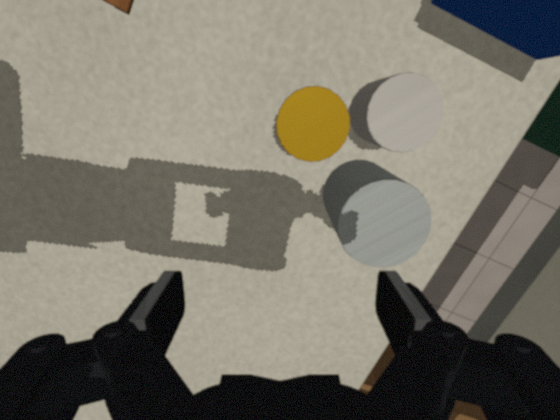

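```bash
cat > h.py <<'E'
from station import manip
import numpy as np, cv2
def cam(name,st=None):
    p=manip.camera_params(name); f=210/np.tan(np.radians(p['fovy']/2))
    if name=='wrist':
        T=np.eye(4);T[:3,:3]=st['tool_rot'];T[:3,3]=st['tool_pos'];M=T@p['mount'];R,e=M[:3,:3],M[:3,3]
    else: R,e=np.array(p['attitude']),np.array(p['eye'])
    return R,e,f,p['cx'],p['cy']
def ray(c,px,z):
    R,e,f,cx,cy=c; px=np.atleast_2d(px).astype(float)
    d=np.c_[(px[:,0]-cx)/f,(px[:,1]-cy)/f,np.ones(len(px))]@R.T
    return e+d*((z-e[2])/d[:,2])[:,None]
def proj(c,P):
    R,e,f,cx,cy=c; q=(np.atleast_2d(P)-e)@R
    return np.c_[q[:,0]/q[:,2]*f+cx,q[:,1]/q[:,2]*f+cy]
E
python3 - <<'E'
import cv2
a=cv2.imread('pics/top0.png')
c=a[140:255,170:360];cv2.imwrite('pics/c1.png',cv2.resize(c,None,fx=4,fy=4,interpolation=cv2.INTER_CUBIC))
hsv=cv2.cvtColor(a,cv2.COLOR_BGR2HSV)
for n,p in dict(tray=(125,260),frame=(97,270),board=(420,260),rack=(230,240),bench=(300,350),last=(220,178),box=(262,217),jar=(307,220),tin=(213,217),mat=(200,204)).items():print(n,hsv[p[1],p[0]],a[p[1],p[0]])
E
```

```text
tray [ 15 119 126] [ 67  96 126]
frame [ 11 113  72] [40 52 72]
board [ 13 136 105] [ 49  73 105]
rack [ 21  99 139] [ 85 123 139]
bench [ 24  34 150] [130 146 150]
last [ 18 111 129] [ 73 107 129]
box [ 21  50 144] [116 136 144]
jar [ 27  18 157] [146 156 157]
tin [30  4 64] [63 64 64]
mat [30 19 81] [75 81 81]
```

View pics/c1.png

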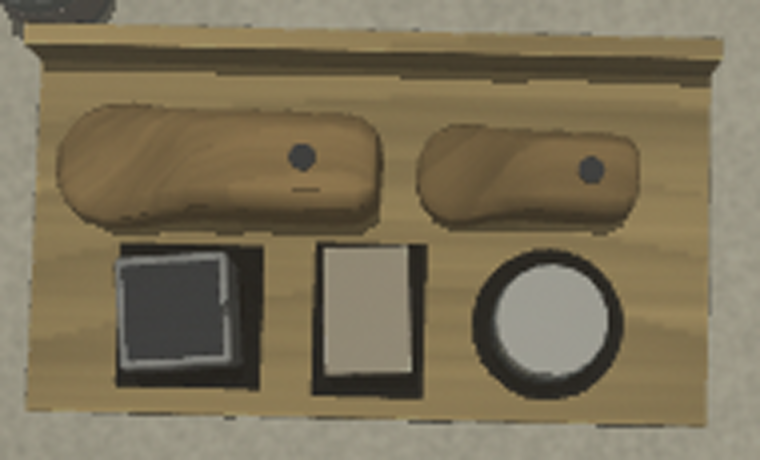

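```bash
cat > m.py <<'E'
from h import *
a=cv2.imread('pics/top0.png');hsv=cv2.cvtColor(a,cv2.COLOR_BGR2HSV).astype(int);H,S,V=hsv[...,0],hsv[...,1],hsv[...,2]
c=cam('top')
def comp(mask,x0,y0,x1,y1,close=0):
    m=np.zeros(mask.shape,np.uint8);m[y0:y1,x0:x1]=mask[y0:y1,x0:x1]
    if close:m=cv2.morphologyEx(m,cv2.MORPH_CLOSE,np.ones((close,close)))
    n,l,s,_=cv2.connectedComponentsWithStats(m);k=1+np.argmax(s[1:,4])
    cn,_=cv2.findContours((l==k).astype(np.uint8),cv2.RETR_EXTERNAL,cv2.CHAIN_APPROX_NONE)
    return max(cn,key=len)[:,0,:]
def rep(n,cn,z):
    P=(ray(c,cn,z)[:,:2]*1000).astype(np.float32)
    (x,y),(w,h),an=cv2.minAreaRect(P)
    print(n,'ctr',round(x,1),round(y,1),'size',round(w,1),round(h,1),'ang',round(an,2))
rep('tray',comp((S>70)&(V<140),85,195,165,320,3),.014)
rep('cork',comp((S>60)&(V>90),85,195,165,320,3),.006)
rep('board',comp((S>80)&(V<140),385,180,460,330,3),.008)
rep('box',comp((S<75)&(V>100),249,200,275,236),.061)
cn=comp((S<60)&(V>110),285,200,330,240);rep('jar',cn,.079)
rep('tin',comp((S<60)&(V>58),199,200,236,236,3),.069)
dark=(V<62)
rep('matR',comp((V<62),285,195,330,245,9),.009)
for z in(.006,): rep('rack',comp((S>65)|(V<90),176,160,349,255,5),.006)
E
python3 m.py
python3 - <<'E'
import cv2
a=cv2.imread('pics/top0.png')
cv2.imwrite('pics/c2.png',cv2.resize(a[198:242,192:335],None,fx=5.5,fy=5.5,interpolation=cv2.INTER_CUBIC))
E
```

```text
tray ctr 488.8 331.3 size 113.0 225.9 ang 83.35
cork ctr 489.1 333.1 size 94.0 210.5 ang 83.35
board ctr 483.7 -325.4 size 99.9 279.6 ang 87.23
box ctr 570.7 22.8 size 44.5 67.8 ang 89.57
jar ctr 562.7 -73.4 size 55.8 56.1 ang 43.98
tin ctr 570.4 122.2 size 61.1 63.0 ang 0.21
matR ctr 565.0 -75.0 size 82.0 81.0 ang 43.94
rack ctr 611.2 22.8 size 379.6 196.1 ang 87.84
```

View pics/c2.png

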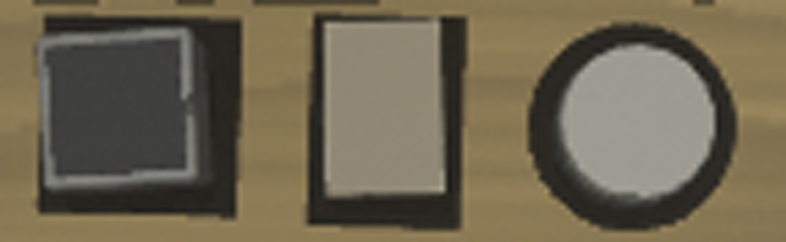

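```bash
cat > p.py <<'E'
import sys
from h import *
from scipy.spatial.transform import Rotation as Ro
x,y,z,yaw=map(float,sys.argv[1:5])
s=manip.read_state();R=s['tool_rot'];p=s['tool_pos']
t=np.radians(yaw);ty=np.array([np.cos(t),np.sin(t),0]);tx=np.array([0,0,-1.]);T=np.c_[tx,ty,np.cross(tx,ty)]
rv=Ro.from_matrix(R.T@T).as_rotvec()
d=R.T@(np.array([x,y,z])-p); d2=T.T@(np.array([x,y,z])-p)
print('clock',round(float(s['clock']),2),'pos',(p*1000).round(1),'q',s['joint_positions'].round(1)[[0,5]],'w',round(s['width']*1000,1),'F',s['wrist_force'].round(1))
print('d now mm',(d*1000).round(1),'d after turn',(d2*1000).round(1),'rot',rv.round(4))
E
python3 -m crank '[{"rx":0.114},{"rx":0.114},{"rx":0.114},{"rx":0.114},{}]'
python3 p.py 0.563 -0.074 0.2 -92.2
```

```text
clock 0.15 pos [ 251.8 -571.4  230.6] q [-76.5 -10.2] w 85.0 F [-0.1 -0.2  0.4]
d now mm [  31.2 -329.8 -485.3] d after turn [  30.6 -509.  -291.9] rot [4.532e-01 1.000e-04 1.700e-03]schema error: expected keys dx, dy, dz, rx, ry, rz, claw
```

```bash

python3 -m crank '[{"dx":0,"dy":0,"dz":0,"rx":0.114,"ry":0,"rz":0,"claw":0.085},{"dx":0,"dy":0,"dz":0,"rx":0.114,"ry":0,"rz":0,"claw":0.085},{"dx":0,"dy":0,"dz":0,"rx":0.114,"ry":0,"rz":0,"claw":0.085},{"dx":0,"dy":0,"dz":0,"rx":0.114,"ry":0,"rz":0,"claw":0.085},{"dx":0,"dy":0,"dz":0,"rx":0,"ry":0,"rz":0,"claw":0.085}]'
python3 p.py 0.563 -0.074 0.2 -92.2
```

```text
clock: 0.57
tool_pos: [0.2514, -0.5699, 0.2283]
tool_rot: [[-0.002, -0.062, -0.998], [0.006, -0.998, 0.062], [-1.0, -0.006, 0.002]]
wrist_force: [0.0, 0.2, 0.1]
width: 0.085
clock 0.57 pos [ 251.4 -569.9  228.3] q [-76.5  17.1] w 85.0 F [0.  0.2 0.1]
d now mm [  31.  -514.1 -280.2] d after turn [  28.3 -507.5 -292.3] rot [-0.0238  0.0019  0.0064]
```

```bash

python3 -m crank '[{"dx":0,"dy":-0.034,"dz":-0.019,"rx":-0.02,"ry":0,"rz":0,"claw":0.085},{"dx":0,"dy":-0.034,"dz":-0.019,"rx":0,"ry":0,"rz":0,"claw":0.085},{"dx":0,"dy":-0.034,"dz":-0.019,"rx":0,"ry":0,"rz":0,"claw":0.085},{"dx":0,"dy":-0.034,"dz":-0.019,"rx":0,"ry":0,"rz":0,"claw":0.085},{"dx":0,"dy":-0.034,"dz":-0.019,"rx":0,"ry":0,"rz":0,"claw":0.085}]' >/dev/null
python3 p.py 0.563 -0.074 0.2 -92.2
python3 -m crank '[{"dx":0,"dy":-0.034,"dz":-0.019,"rx":0,"ry":0,"rz":0,"claw":0.085},{"dx":0,"dy":-0.034,"dz":-0.019,"rx":0,"ry":0,"rz":0,"claw":0.085},{"dx":0,"dy":-0.034,"dz":-0.019,"rx":0,"ry":0,"rz":0,"claw":0.085},{"dx":0,"dy":-0.034,"dz":-0.019,"rx":0,"ry":0,"rz":0,"claw":0.085},{"dx":0,"dy":-0.034,"dz":-0.019,"rx":0,"ry":0,"rz":0,"claw":0.085}]' >/dev/null
python3 p.py 0.563 -0.074 0.2 -92.2
```

```text
clock 0.98 pos [ 352.  -407.9  226.7] q [-61.   31.3] w 84.9 F [1.1 0.1 0. ]
d now mm [  26.3 -341.9 -197.8] d after turn [  26.7 -341.8 -198. ] rot [-0.0007  0.0019 -0.0001]
clock 1.4 pos [ 455.6 -232.5  226.4] q [-39.5  51.9] w 85.0 F [ 1.1 -0.9  0.2]
d now mm [  26.3 -161.2 -103.4] d after turn [  26.4 -162.5 -101.3] rot [0.0131 0.0017 0.0003]
```

```bash

python3 -m crank '[{"dx":0,"dy":-0.034,"dz":-0.022,"rx":0.01,"ry":0,"rz":0,"claw":0.085},{"dx":0,"dy":-0.034,"dz":-0.022,"rx":0,"ry":0,"rz":0,"claw":0.085},{"dx":0,"dy":-0.034,"dz":-0.022,"rx":0,"ry":0,"rz":0,"claw":0.085},{"dx":0,"dy":-0.034,"dz":-0.022,"rx":0,"ry":0,"rz":0,"claw":0.085},{"dx":0,"dy":-0.02,"dz":-0.013,"rx":0,"ry":0,"rz":0,"claw":0.085}]' >/dev/null
python3 p.py 0.563 -0.074 0.2 -92.2
python3 - <<'E'
from h import *
s=manip.read_state();a=manip.camera('wrist')[:,:,::-1];cv2.imwrite('pics/w1.png',a)
import pickle;pickle.dump({k:s[k] for k in('tool_pos','tool_rot')},open('w1.pkl','wb'))
E
```

```text
clock 1.82 pos [563.  -70.4 226.3] q [-18.4  72.5] w 84.9 F [-0.3  0.1  0.3]
d now mm [26.3  3.7 -0.1] d after turn [26.3  3.6 -0.1] rot [0.0213 0.0015 0.0014]
```

View pics/w1.png

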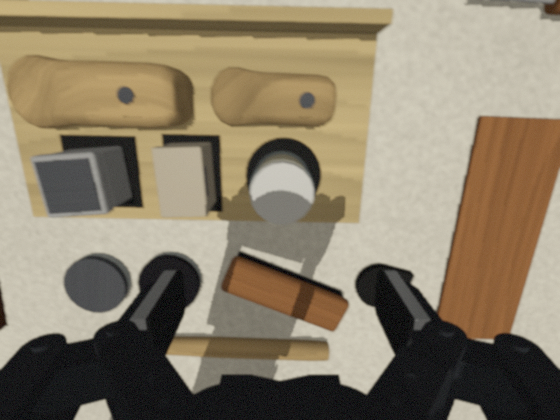

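```bash
cat > m2.py <<'E'
from h import *
import pickle
s=pickle.load(open('w1.pkl','rb'));c=cam('wrist',s)
a=cv2.imread('pics/w1.png');hsv=cv2.cvtColor(a,cv2.COLOR_BGR2HSV).astype(int);H,S,V=hsv[...,0],hsv[...,1],hsv[...,2]
for p in [(282,195),(175,180),(70,185),(45,170),(300,152)]:print(p,hsv[p[1],p[0]])
def P(px,z):return (ray(c,px,z)[:,:2]*1000).round(1)
m=((S<40)&(V>130)).astype(np.uint8);m[:,:245]=0;m[:,322:]=0;m[:140]=0;m[235:]=0
n,l,st,_=cv2.connectedComponentsWithStats(m);k=1+np.argmax(st[1:,4]);print(st[k])
cn=cv2.findContours((l==k).astype(np.uint8),0,1)[0][0][:,0]
print('jar',cv2.minEnclosingCircle(ray(c,cn,.079)[:,:2].astype(np.float32)*1000))
cv2.imwrite('pics/w1c.png',cv2.resize(a[125:230,20:330],None,fx=2.55,fy=2.55,interpolation=cv2.INTER_CUBIC))
E
python3 m2.py
```

```text
(282, 195) [ 22  22 126]
(175, 180) [ 21  46 183]
(70, 185) [60  3 80]
(45, 170) [90 17 76]
(300, 152) [15 20 25]
[ 249  160   66   44 1888]
jar ((565.4442749023438, -72.77396392822266), 29.640199661254883)
```

View pics/w1c.png

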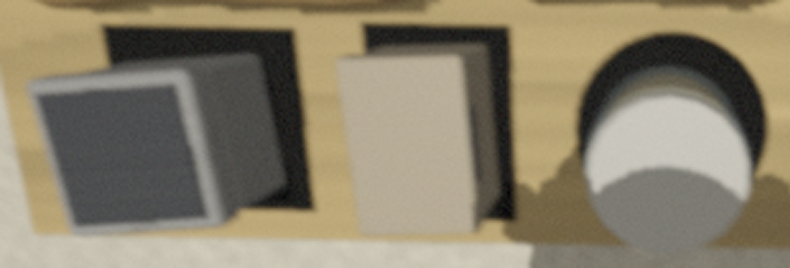

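```bash
cat >> m2.py <<'E'
def cc(L):return np.array(L)/2.55+[20,125]
def q(n,L,z):
    X=P(cc(L),z);e=lambda i,j:np.degrees(np.arctan2(*(X[j]-X[i])[::-1])).round(1)
    print(n,X.tolist(),X.mean(0),'edges',e(0,1),e(3,2),e(0,3),e(1,2))
q('tin',[(30,83),(190,70),(218,222),(72,234)],.069)
q('box',[(338,57),(464,54),(477,233),(357,235)],.061)
print('jar',P(cc([(667,172)]),.079), P(cc([(583,172),(752,172),(667,95),(667,250)]),.079))
m=((V<45)).astype(np.uint8)
E
python3 m2.py
```

```text
(282, 195) [ 22  22 126]
(175, 180) [ 21  46 183]
(70, 185) [60  3 80]
(45, 170) [90 17 76]
(300, 152) [15 20 25]
[ 249  160   66   44 1888]
jar ((565.4442749023438, -72.77396392822266), 29.640199661254883)
tin [[598.9, 153.4], [602.5, 95.6], [546.0, 95.7], [542.2, 151.5]] [572.4  124.05] edges -86.4 -86.1 -178.1 179.9
box [[605.3, 45.7], [605.6, 0.0], [537.4, 1.0], [537.4, 47.4]] [571.425  23.525] edges -89.6 -90.0 178.6 179.2
jar [[565.1 -72.6]] [[ 565.6  -42.8]
 [ 564.6 -102.7]
 [ 592.5  -73. ]
 [ 535.8  -72.1]]
```

```bash

python3 -m crank '[{"dx":0.04,"dy":0.002,"dz":-0.001,"rx":0.02,"ry":0,"rz":0,"claw":0.085},{"dx":0.04,"dy":0.001,"dz":0,"rx":0,"ry":0,"rz":0,"claw":0.085},{"dx":0.02,"dy":0,"dz":0,"rx":0,"ry":0,"rz":0,"claw":0.085},{"dx":0,"dy":0,"dz":0,"rx":0,"ry":0,"rz":0,"claw":0.085},{"dx":0,"dy":0,"dz":0,"rx":0,"ry":0,"rz":0,"claw":0.085}]' >/dev/null
python3 p.py 0.564 -0.073 0.022 -92.2
```

```text
clock 2.28 pos [571.1 -67.1 125.4] q [-17.9  72.6] w 85.1 F [ 1.2 -0.5  0.2]
d now mm [103.3   6.1   8. ] d after turn [103.4   6.2   6.9] rot [ 0.0258 -0.0095  0.0009]
```

```bash

python3 -m crank '[{"dx":0.025,"dy":0.006,"dz":0.007,"rx":0.025,"ry":-0.009,"rz":0,"claw":0.085},{"dx":0.025,"dy":0,"dz":0,"rx":0,"ry":0,"rz":0,"claw":0.085},{"dx":0,"dy":0,"dz":0,"rx":0,"ry":0,"rz":0,"claw":0.085},{"dx":0,"dy":0,"dz":0,"rx":0,"ry":0,"rz":0,"claw":0.085},{"dx":0,"dy":0,"dz":0,"rx":0,"ry":0,"rz":0,"claw":0.085}]' >/dev/null
python3 p.py 0.564 -0.073 0.022 -92.2
```

```text
clock 2.7 pos [568.8 -76.2  81.3] q [-18.8  73.1] w 85.0 F [ 0.8 -0.2 -0. ]
d now mm [59.2 -3.2  5.6] d after turn [59.3 -3.   5. ] rot [ 0.0043 -0.0114 -0.0026]
```

```bash

python3 -m crank '[{"dx":0.018,"dy":-0.002,"dz":0.005,"rx":0,"ry":-0.01,"rz":0,"claw":0.085},{"dx":0.018,"dy":0,"dz":0,"rx":0,"ry":0,"rz":0,"claw":0.085},{"dx":0.018,"dy":0,"dz":0,"rx":0,"ry":0,"rz":0,"claw":0.085},{"dx":0,"dy":0,"dz":0,"rx":0,"ry":0,"rz":0,"claw":0.085},{"dx":0,"dy":0,"dz":0,"rx":0,"ry":0,"rz":0,"claw":0.085}]' >/dev/null
python3 p.py 0.564 -0.073 0.022 -92.2
```

```text
clock 3.12 pos [573.  -77.3  37.5] q [-18.7  73.3] w 84.8 F [0.4 0.6 0.2]
d now mm [15.2 -4.1  9.4] d after turn [15.5 -3.9  9.1] rot [ 0.0064 -0.0223 -0.0091]
```

```bash

python3 -m crank '[{"dx":0.005,"dy":-0.004,"dz":0.008,"rx":0.005,"ry":-0.02,"rz":-0.008,"claw":0.085},{"dx":0.008,"dy":0,"dz":0,"rx":0,"ry":0,"rz":0,"claw":0.085},{"dx":0,"dy":0,"dz":0,"rx":0,"ry":0,"rz":0,"claw":0.085},{"dx":0,"dy":0,"dz":0,"rx":0,"ry":0,"rz":0,"claw":0.085},{"dx":0,"dy":0,"dz":0,"rx":0,"ry":0,"rz":0,"claw":0.085}]' >/dev/null
python3 p.py 0.564 -0.073 0.022 -92.2
```

```text
clock 3.53 pos [568.  -73.7  29. ] q [-18.6  73.6] w 85.3 F [ 0.3  0.3 -0.1]
d now mm [ 7.  -0.6  4.1] d after turn [ 7.  -0.5  4. ] rot [ 0.0016 -0.0093 -0.0029]
```

```bash

python3 -m crank '[{"dx":0.006,"dy":0,"dz":0.004,"rx":0.001,"ry":-0.009,"rz":-0.002,"claw":0.085},{"dx":0.002,"dy":0,"dz":0.002,"rx":0,"ry":0,"rz":0,"claw":0.085},{"dx":0,"dy":0,"dz":0,"rx":0,"ry":0,"rz":0,"claw":0.085},{"dx":0,"dy":0,"dz":0,"rx":0,"ry":0,"rz":0,"claw":0.05},{"dx":0,"dy":0,"dz":0,"rx":0,"ry":0,"rz":0,"claw":0.05}]' 40 >/dev/null
python3 p.py 0.564 -0.073 0.022 -92.2
python3 -m crank '[{"dx":0,"dy":0,"dz":0,"rx":0,"ry":0,"rz":0,"claw":0.05},{"dx":0,"dy":0,"dz":0,"rx":0,"ry":0,"rz":0,"claw":0.05},{"dx":0,"dy":0,"dz":0,"rx":0,"ry":0,"rz":0,"claw":0.05},{"dx":0,"dy":0,"dz":0,"rx":0,"ry":0,"rz":0,"claw":0.05},{"dx":0,"dy":0,"dz":0,"rx":0,"ry":0,"rz":0,"claw":0.05}]' 40 >/dev/null
python3 p.py 0.564 -0.073 0.022 -92.2
```

```text
clock 3.95 pos [561.6 -73.5  20.5] q [-18.7  73.5] w 63.0 F [1.5 4.2 4. ]
d now mm [-1.5 -0.6 -2.4] d after turn [-1.5 -0.6 -2.4] rot [ 0.0005  0.0002 -0.0008]
clock 4.37 pos [561.6 -73.2  20.9] q [-18.7  73.5] w 61.3 F [-0.2  0.6  1.2]
d now mm [-1.1 -0.3 -2.4] d after turn [-1.1 -0.3 -2.4] rot [ 0.0002  0.0001 -0.0003]
```

```bash

python3 -m crank '[{"dx":-0.02,"dy":0,"dz":0,"rx":0,"ry":0,"rz":0,"claw":0.05},{"dx":-0.035,"dy":0,"dz":0,"rx":0,"ry":0,"rz":0,"claw":0.05},{"dx":-0.035,"dy":0,"dz":0,"rx":0,"ry":0,"rz":0,"claw":0.05},{"dx":-0.035,"dy":0,"dz":0,"rx":0,"ry":0,"rz":0,"claw":0.05},{"dx":-0.01,"dy":0,"dz":0,"rx":0,"ry":0,"rz":0,"claw":0.05}]' 40 >/dev/null
python3 p.py 0.5736 -0.3297 0.12 -92.8
python3 -m crank '[{"dx":0,"dy":0.02,"dz":0,"rx":0,"ry":0,"rz":0,"claw":0.05},{"dx":0,"dy":0.035,"dz":0,"rx":0,"ry":0,"rz":0,"claw":0.05},{"dx":0,"dy":0.04,"dz":0,"rx":0,"ry":0,"rz":0,"claw":0.05},{"dx":0,"dy":0.04,"dz":0,"rx":0,"ry":0,"rz":0,"claw":0.05},{"dx":0,"dy":0.04,"dz":0,"rx":0,"ry":0,"rz":0,"claw":0.05}]' 40 >/dev/null
python3 p.py 0.5736 -0.3297 0.12 -92.8
```

```text
clock 4.78 pos [557.  -72.3 153.5] q [-18.8  73.5] w 61.6 F [ 1.  -0.8 -2.3]
d now mm [ 32.  256.7 -27. ] d after turn [ 33.5 256.3 -29.1] rot [0.0107 0.0176 0.0039]
clock 5.2 pos [ 550.7 -242.9  156.1] q [-34.4  57.1] w 61.5 F [ 0.8  0.6 -1.6]
d now mm [ 35.2  86.5 -25.5] d after turn [ 36.1  85.6 -27.1] rot [0.0253 0.0154 0.0065]
```

```bash

python3 -m crank '[{"dx":0,"dy":0.03,"dz":-0.01,"rx":0.02,"ry":0.015,"rz":0.006,"claw":0.05},{"dx":0.01,"dy":0.03,"dz":-0.01,"rx":0,"ry":0,"rz":0,"claw":0.05},{"dx":0.01,"dy":0.02,"dz":-0.008,"rx":0,"ry":0,"rz":0,"claw":0.05},{"dx":0.01,"dy":0.0,"dz":0,"rx":0,"ry":0,"rz":0,"claw":0.05},{"dx":0,"dy":0.0,"dz":0,"rx":0,"ry":0,"rz":0,"claw":0.05}]' 40 >/dev/null
python3 p.py 0.5736 -0.3297 0.02 -92.8
```

```text
clock 5.62 pos [ 572.8 -338.7  121.6] q [-40.1  53.2] w 61.0 F [-1.1  1.5 -2.9]
d now mm [101.6  -9.4  -0.4] d after turn [101.6  -9.   -0.4] rot [-0.006   0.001  -0.0037]
```

```bash

python3 -m crank '[{"dx":0.02,"dy":-0.008,"dz":0,"rx":-0.005,"ry":0,"rz":0,"claw":0.05},{"dx":0.025,"dy":0,"dz":0.002,"rx":0,"ry":-0.003,"rz":0,"claw":0.05},{"dx":0.025,"dy":0,"dz":0.003,"rx":0,"ry":-0.004,"rz":0,"claw":0.05},{"dx":0.008,"dy":0,"dz":0.002,"rx":0,"ry":-0.004,"rz":0,"claw":0.05},{"dx":0,"dy":0,"dz":0,"rx":0,"ry":0,"rz":0,"claw":0.05}]' 40 >/dev/null
python3 p.py 0.5736 -0.3297 0.02 -92.8
```

```text
clock 6.03 pos [ 564.2 -326.8   40.5] q [-39.6  53.7] w 60.8 F [-0.7  0.2 -2.9]
d now mm [20.4  2.4 -9.8] d after turn [20.5  2.4 -9.5] rot [ 0.0007  0.0161 -0.0008]
```

```bash

python3 -m crank '[{"dx":0.006,"dy":0.002,"dz":-0.006,"rx":0,"ry":0.014,"rz":0,"claw":0.05},{"dx":0.006,"dy":0,"dz":-0.002,"rx":0,"ry":0.002,"rz":0,"claw":0.05},{"dx":0.004,"dy":0,"dz":0,"rx":0,"ry":0,"rz":0,"claw":0.05},{"dx":0,"dy":0,"dz":0,"rx":0,"ry":0,"rz":0,"claw":0.05},{"dx":0,"dy":0,"dz":0,"rx":0,"ry":0,"rz":0,"claw":0.05}]' 40 >/dev/null
python3 p.py 0.5736 -0.3297 0.02 -92.8
```

```text
clock 6.45 pos [ 575.1 -328.7   26.7] q [-39.4  53.2] w 61.2 F [ 0.6 -0.3 -2.8]
d now mm [6.7 1.  1.5] d after turn [6.7 1.1 1.4] rot [ 0.003  -0.0054 -0.0032]
```

```bash

python3 -m crank '[{"dx":0.003,"dy":0.001,"dz":0.001,"rx":0.002,"ry":-0.005,"rz":-0.003,"claw":0.05},{"dx":0.003,"dy":0,"dz":0,"rx":0,"ry":0,"rz":0,"claw":0.05},{"dx":0.002,"dy":0,"dz":0,"rx":0,"ry":0,"rz":0,"claw":0.05},{"dx":0,"dy":0,"dz":0,"rx":0,"ry":0,"rz":0,"claw":0.05},{"dx":0,"dy":0,"dz":0,"rx":0,"ry":0,"rz":0,"claw":0.05}]' 40 >/dev/null
python3 p.py 0.5736 -0.3297 0.02 -92.8
```

```text
clock 6.87 pos [ 575.4 -331.2   20.4] q [-39.5  53.2] w 61.4 F [-0.   0.8 -2.7]
d now mm [ 0.4 -1.4  1.8] d after turn [ 0.4 -1.4  1.8] rot [ 0.0006 -0.0037 -0.0028]
```

```bash

python3 -m crank '[{"dx":0.001,"dy":0,"dz":0,"rx":0,"ry":0,"rz":0,"claw":0.05},{"dx":0.001,"dy":0,"dz":0,"rx":0,"ry":0,"rz":0,"claw":0.05},{"dx":0.001,"dy":0,"dz":0,"rx":0,"ry":0,"rz":0,"claw":0.05},{"dx":0,"dy":0,"dz":0,"rx":0,"ry":0,"rz":0,"claw":0.05},{"dx":0,"dy":0,"dz":0,"rx":0,"ry":0,"rz":0,"claw":0.05}]' 40 >/dev/null
python3 p.py 0.5736 -0.3297 0.02 -92.8
```

```text
clock 7.28 pos [ 575.7 -331.5   20.2] q [-39.6  53.2] w 61.3 F [ 0.3 -1.  -3. ]
d now mm [ 0.1 -1.7  2.2] d after turn [ 0.2 -1.7  2.2] rot [ 0.0005 -0.0048 -0.0035]
```

```bash

python3 -m crank '[{"dx":0.003,"dy":0,"dz":0,"rx":0,"ry":-0.004,"rz":-0.003,"claw":0.05},{"dx":0.003,"dy":0,"dz":0,"rx":0,"ry":0,"rz":0,"claw":0.05},{"dx":0.0,"dy":0,"dz":0,"rx":0,"ry":0,"rz":0,"claw":0.05},{"dx":0,"dy":0,"dz":0,"rx":0,"ry":0,"rz":0,"claw":0.05},{"dx":0,"dy":0,"dz":0,"rx":0,"ry":0,"rz":0,"claw":0.05}]' 40 >/dev/null
python3 p.py 0.5736 -0.3297 0.02 -92.8
```

```text
clock 7.7 pos [ 576.4 -332.1   20.9] q [-39.6  53.2] w 61.4 F [-0.3 -0.8 -2.7]
d now mm [ 0.9 -2.2  2.9] d after turn [ 0.9 -2.2  2.9] rot [ 0.0007 -0.002  -0.0015]
```

```bash

python3 -m crank '[{"dx":0,"dy":0,"dz":0,"rx":0,"ry":0,"rz":0,"claw":0.05},{"dx":0,"dy":0,"dz":0,"rx":0,"ry":0,"rz":0,"claw":0.05},{"dx":0.0,"dy":0,"dz":0,"rx":0,"ry":0,"rz":0,"claw":0.05},{"dx":0.002,"dy":0,"dz":0,"rx":0,"ry":0,"rz":0,"claw":0.05},{"dx":0.003,"dy":0,"dz":0,"rx":0,"ry":0,"rz":0,"claw":0.05}]' 40 >/dev/null
python3 p.py 0.5736 -0.3297 0.02 -92.8
```

```text
clock 8.12 pos [ 576.3 -332.    19.8] q [-39.6  53.2] w 60.9 F [-6.3  4.  23.7]
d now mm [-0.2 -2.2  2.8] d after turn [-0.2 -2.2  2.8] rot [ 0.0007 -0.0001 -0.0002]
```

```bash

python3 -m crank '[{"dx":0,"dy":0,"dz":0,"rx":0,"ry":0,"rz":0,"claw":0.085},{"dx":0,"dy":0,"dz":0,"rx":0,"ry":0,"rz":0,"claw":0.085},{"dx":0.0,"dy":0,"dz":0,"rx":0,"ry":0,"rz":0,"claw":0.085},{"dx":0,"dy":0,"dz":0,"rx":0,"ry":0,"rz":0,"claw":0.085},{"dx":-0.01,"dy":0,"dz":0,"rx":0,"ry":0,"rz":0,"claw":0.085}]' 40 >/dev/null
python3 p.py 0.571 0.023 0.15 -90.5
python3 -m crank '[{"dx":-0.03,"dy":0,"dz":0,"rx":0,"ry":0,"rz":0,"claw":0.085},{"dx":-0.035,"dy":0,"dz":0,"rx":0,"ry":0,"rz":0,"claw":0.085},{"dx":-0.035,"dy":0,"dz":0,"rx":0,"ry":0,"rz":0,"claw":0.085},{"dx":-0.025,"dy":-0.01,"dz":0,"rx":0,"ry":0,"rz":0,"claw":0.085},{"dx":0,"dy":-0.035,"dz":0,"rx":0,"ry":0,"rz":0,"claw":0.085}]' 40 >/dev/null
python3 p.py 0.571 0.023 0.15 -90.5
```

```text
clock 8.53 pos [ 576.4 -332.2   29.7] q [-39.6  53.2] w 84.9 F [-0.8  0.4 -0.7]
d now mm [-120.5 -354.4   22.5] d after turn [-120.3 -355.1    8.5] rot [-0.0395 -0.0003 -0.0004]
clock 8.95 pos [ 579.  -293.1  159.8] q [-36.7  56.5] w 85.1 F [ 1.5 -0.7  1.1]
d now mm [   9.  -315.2   25.2] d after turn [   9.8 -316.    10.7] rot [-0.0457 -0.0006 -0.0025]
```

```bash

python3 -m crank '[{"dx":0,"dy":-0.04,"dz":0.003,"rx":-0.02,"ry":0,"rz":0,"claw":0.08},{"dx":0,"dy":-0.04,"dz":0.003,"rx":-0.02,"ry":0,"rz":0,"claw":0.08},{"dx":0,"dy":-0.04,"dz":0.002,"rx":0,"ry":0,"rz":0,"claw":0.08},{"dx":0,"dy":-0.04,"dz":0.002,"rx":0,"ry":0,"rz":0,"claw":0.08},{"dx":0,"dy":-0.04,"dz":0.002,"rx":0,"ry":0,"rz":0,"claw":0.08}]' 40 >/dev/null
python3 p.py 0.571 0.023 0.15 -90.5
python3 -m crank '[{"dx":0.002,"dy":-0.036,"dz":0,"rx":0,"ry":0,"rz":0,"claw":0.07},{"dx":0.002,"dy":-0.036,"dz":0,"rx":0,"ry":0,"rz":0,"claw":0.07},{"dx":0.002,"dy":-0.028,"dz":0,"rx":0,"ry":0,"rz":0,"claw":0.07},{"dx":0.002,"dy":0,"dz":0,"rx":0,"ry":0,"rz":0,"claw":0.07},{"dx":0,"dy":0,"dz":0,"rx":0,"ry":0,"rz":0,"claw":0.07}]' 40 >/dev/null
python3 p.py 0.571 0.023 0.15 -90.5
```

```text
clock 9.37 pos [575.6 -91.6 165.5] q [-19.9  71.6] w 80.0 F [0.8 0.7 0.2]
d now mm [  14.3 -114.6    7.3] d after turn [  15.5 -114.6    5.6] rot [-0.0131 -0.0145 -0.01  ]
clock 9.78 pos [575.5  21.9 159. ] q [-8.8 82.2] w 69.9 F [ 0.2 -0.2  0.3]
d now mm [ 8.9 -1.1  4.6] d after turn [ 9.  -1.   4.5] rot [-0.0037 -0.0153 -0.0079]
```

```bash

python3 -m crank '[{"dx":0.02,"dy":-0.001,"dz":0.004,"rx":-0.003,"ry":-0.015,"rz":-0.008,"claw":0.07},{"dx":0.03,"dy":0,"dz":0.001,"rx":0,"ry":-0.003,"rz":0,"claw":0.07},{"dx":0.025,"dy":0,"dz":0.001,"rx":0,"ry":-0.003,"rz":0,"claw":0.07},{"dx":0,"dy":0,"dz":0,"rx":0,"ry":0,"rz":0,"claw":0.07},{"dx":0,"dy":0,"dz":0,"rx":0,"ry":0,"rz":0,"claw":0.07}]' 40 >/dev/null
python3 p.py 0.571 0.023 0.018 -90.5
python3 -m crank '[{"dx":0.008,"dy":0,"dz":0.001,"rx":0,"ry":-0.002,"rz":0,"claw":0.07},{"dx":0.012,"dy":0,"dz":0.001,"rx":0,"ry":-0.002,"rz":0,"claw":0.07},{"dx":0.01,"dy":0,"dz":0.001,"rx":0,"ry":-0.003,"rz":0,"claw":0.07},{"dx":0,"dy":0,"dz":0,"rx":0,"ry":0,"rz":0,"claw":0.07},{"dx":0,"dy":0,"dz":0,"rx":0,"ry":0,"rz":0,"claw":0.07}]' 40 >/dev/null
python3 p.py 0.571 0.023 0.018 -90.5
```

```text
clock 10.2 pos [574.   18.6  85.5] q [-9.2 81.5] w 70.5 F [0.2 0.3 0.7]
d now mm [67.5 -4.5  3.3] d after turn [67.5 -4.3  3.1] rot [-0.002  -0.003  -0.0022]
clock 10.62 pos [574.1  15.3  56.8] q [-9.5 81.5] w 69.7 F [0.1 0.5 0.9]
d now mm [38.7 -7.8  3.4] d after turn [38.8 -7.7  3.2] rot [-0.0057 -0.0027 -0.0038]
```

```bash

python3 -m crank '[{"dx":0.0,"dy":-0.008,"dz":0.003,"rx":-0.006,"ry":-0.003,"rz":-0.004,"claw":0.07},{"dx":0.014,"dy":-0.001,"dz":0.001,"rx":0,"ry":-0.002,"rz":0,"claw":0.07},{"dx":0.014,"dy":-0.001,"dz":0.001,"rx":0,"ry":-0.003,"rz":0,"claw":0.07},{"dx":0.006,"dy":0,"dz":0,"rx":0,"ry":0,"rz":0,"claw":0.07},{"dx":0,"dy":0,"dz":0,"rx":0,"ry":0,"rz":0,"claw":0.07}]' 40 >/dev/null
python3 p.py 0.571 0.023 0.018 -90.5
```

```text
clock 11.03 pos [570.3  27.3  23.2] q [-8.5 81.9] w 70.1 F [ 0.1 -0.3  0.1]
d now mm [ 5.2  4.3 -0.7] d after turn [ 5.2  4.3 -0.7] rot [0.0019 0.0015 0.0007]
```

```bash

python3 -m crank '[{"dx":0.004,"dy":0.004,"dz":0,"rx":0.002,"ry":0,"rz":0,"claw":0.07},{"dx":0.002,"dy":0.001,"dz":0,"rx":0,"ry":0,"rz":0,"claw":0.06},{"dx":0,"dy":0,"dz":0,"rx":0,"ry":0,"rz":0,"claw":0.035},{"dx":0,"dy":0,"dz":0,"rx":0,"ry":0,"rz":0,"claw":0.035},{"dx":0,"dy":0,"dz":0,"rx":0,"ry":0,"rz":0,"claw":0.035}]' 30 >/dev/null
python3 p.py 0.571 0.023 0.018 -90.5
python3 -m crank '[{"dx":0,"dy":0,"dz":0,"rx":0,"ry":0,"rz":0,"claw":0.035},{"dx":0,"dy":0,"dz":0,"rx":0,"ry":0,"rz":0,"claw":0.035},{"dx":0,"dy":0,"dz":0,"rx":0,"ry":0,"rz":0,"claw":0.035},{"dx":0,"dy":0,"dz":0,"rx":0,"ry":0,"rz":0,"claw":0.035},{"dx":0,"dy":0,"dz":0,"rx":0,"ry":0,"rz":0,"claw":0.035}]' 30 >/dev/null
python3 p.py 0.4837 -0.3254 0.12 -92.8
```

```text
clock 11.45 pos [570.5  22.2  17. ] q [-9.  81.4] w 45.4 F [-0.5  0.2 -2. ]
d now mm [-1.  -0.9 -0.5] d after turn [-1.  -0.9 -0.5] rot [0.0001 0.0014 0.0009]
clock 11.87 pos [570.5  21.8  17.2] q [-9.  81.4] w 45.9 F [-0.6  0.4 -1.8]
d now mm [-102.9  347.9   83.9] d after turn [-102.8  351.1   69.8] rot [0.0401 0.0011 0.0007]
```

```bash

python3 -m crank '[{"dx":-0.02,"dy":0,"dz":0,"rx":0,"ry":0,"rz":0,"claw":0.035},{"dx":-0.035,"dy":0,"dz":0,"rx":0,"ry":0,"rz":0,"claw":0.035},{"dx":-0.035,"dy":0,"dz":0,"rx":0,"ry":0,"rz":0,"claw":0.035},{"dx":-0.03,"dy":0,"dz":0,"rx":0,"ry":0,"rz":0,"claw":0.035},{"dx":0,"dy":0.02,"dz":0.004,"rx":0,"ry":0,"rz":0,"claw":0.035}]' 30 >/dev/null
python3 -m crank '[{"dx":0,"dy":0.037,"dz":0.009,"rx":0.02,"ry":0.01,"rz":0,"claw":0.035},{"dx":0,"dy":0.037,"dz":0.009,"rx":0.02,"ry":0,"rz":0,"claw":0.035},{"dx":0,"dy":0.037,"dz":0.009,"rx":0,"ry":0,"rz":0,"claw":0.035},{"dx":0,"dy":0.037,"dz":0.009,"rx":0,"ry":0,"rz":0,"claw":0.035},{"dx":0,"dy":0.037,"dz":0.009,"rx":0,"ry":0,"rz":0,"claw":0.035}]' 30 >/dev/null
python3 p.py 0.4837 -0.3254 0.12 -92.8
```

```text
clock 12.7 pos [ 515.6 -180.7  143. ] q [-31.2  60.5] w 45.4 F [ 1.   0.5 -1.6]
d now mm [ 22.6 145.8  27. ] d after turn [ 23.  146.1  24.8] rot [ 0.0134 -0.0121  0.001 ]
```

```bash

python3 -m crank '[{"dx":0,"dy":0.037,"dz":0.009,"rx":0.01,"ry":-0.01,"rz":0,"claw":0.035},{"dx":0,"dy":0.037,"dz":0.009,"rx":0,"ry":0,"rz":0,"claw":0.035},{"dx":0.005,"dy":0.037,"dz":0.007,"rx":0,"ry":0,"rz":0,"claw":0.035},{"dx":0.01,"dy":0.02,"dz":0,"rx":0,"ry":0,"rz":0,"claw":0.035},{"dx":0,"dy":0,"dz":0,"rx":0,"ry":0,"rz":0,"claw":0.035}]' 30 >/dev/null
python3 p.py 0.4837 -0.3254 0.016 -92.8
python3 -m crank '[{"dx":0.02,"dy":0,"dz":0,"rx":0,"ry":0,"rz":0,"claw":0.035},{"dx":0.03,"dy":0,"dz":0.001,"rx":0,"ry":-0.003,"rz":0,"claw":0.035},{"dx":0.015,"dy":0,"dz":0.001,"rx":0,"ry":-0.003,"rz":0,"claw":0.035},{"dx":0,"dy":0,"dz":0,"rx":0,"ry":0,"rz":0,"claw":0.035},{"dx":0,"dy":0,"dz":0,"rx":0,"ry":0,"rz":0,"claw":0.035}]' 30 >/dev/null
python3 p.py 0.4837 -0.3254 0.016 -92.8
```

```text
clock 13.12 pos [ 480.7 -324.8  128.7] q [-45.1  48. ] w 45.3 F [-0.9  0.3 -1.3]
d now mm [ 1.127e+02 -1.000e-01 -2.500e+00] d after turn [112.7   0.5  -3.1] rot [-0.0042 -0.0054 -0.0051]
clock 13.53 pos [ 478.9 -326.3   62.8] q [-45.2  48.3] w 46.0 F [-0.3 -0.9 -1.1]
d now mm [46.8 -1.5 -4.7] d after turn [46.8 -1.2 -4.8] rot [-0.0091 -0.0012 -0.0056]
```

```bash

python3 -m crank '[{"dx":0.012,"dy":-0.001,"dz":-0.004,"rx":-0.008,"ry":0,"rz":-0.005,"claw":0.035},{"dx":0.015,"dy":0,"dz":0,"rx":0,"ry":-0.002,"rz":0,"claw":0.035},{"dx":0.012,"dy":0,"dz":0,"rx":0,"ry":-0.002,"rz":0,"claw":0.035},{"dx":0,"dy":0,"dz":0,"rx":0,"ry":0,"rz":0,"claw":0.035},{"dx":0,"dy":0,"dz":0,"rx":0,"ry":0,"rz":0,"claw":0.035}]' 30 >/dev/null
python3 p.py 0.4837 -0.3254 0.016 -92.8

```

```text
clock 13.95 pos [ 486.9 -324.9   25.1] q [-44.6  48.1] w 45.3 F [ 0.3 -0.8 -1. ]
d now mm [9.1 0.6 3.2] d after turn [9.1 0.6 3.2] rot [ 0.0036 -0.0027 -0.0039]
```

```bash

python3 -m crank '[{"dx":0.006,"dy":0.001,"dz":0.002,"rx":0.003,"ry":-0.003,"rz":-0.004,"claw":0.035},{"dx":0.003,"dy":0,"dz":0,"rx":0,"ry":0,"rz":0,"claw":0.035},{"dx":0,"dy":0,"dz":0,"rx":0,"ry":0,"rz":0,"claw":0.035},{"dx":0.002,"dy":0,"dz":0,"rx":0,"ry":0,"rz":0,"claw":0.035},{"dx":0.002,"dy":0,"dz":0,"rx":0,"ry":0,"rz":0,"claw":0.035}]' 30 >/dev/null
python3 p.py 0.4837 -0.3254 0.016 -92.8

```

```text
clock 14.37 pos [ 486.3 -326.7   15.7] q [-44.8  47.9] w 45.6 F [-3.3  2.8 20.1]
d now mm [-0.3 -1.2  2.6] d after turn [-0.3 -1.2  2.6] rot [ 0.0009 -0.0025 -0.0018]
```

```bash

python3 -m crank '[{"dx":0,"dy":0,"dz":0,"rx":0,"ry":0,"rz":0,"claw":0.07},{"dx":0,"dy":0,"dz":0,"rx":0,"ry":0,"rz":0,"claw":0.07},{"dx":0.0,"dy":0,"dz":0,"rx":0,"ry":0,"rz":0,"claw":0.07},{"dx":-0.005,"dy":0,"dz":0,"rx":0,"ry":0,"rz":0,"claw":0.07},{"dx":-0.02,"dy":0,"dz":0,"rx":0,"ry":0,"rz":0,"claw":0.07}]' 40 >/dev/null
python3 -m crank '[{"dx":-0.03,"dy":0,"dz":0,"rx":0,"ry":0,"rz":0,"claw":0.085},{"dx":-0.035,"dy":0,"dz":0,"rx":0,"ry":0,"rz":0,"claw":0.085},{"dx":-0.035,"dy":0,"dz":0,"rx":0,"ry":0,"rz":0,"claw":0.085},{"dx":-0.01,"dy":-0.02,"dz":-0.004,"rx":0,"ry":0,"rz":0,"claw":0.085},{"dx":0,"dy":-0.035,"dz":-0.006,"rx":0,"ry":0,"rz":0,"claw":0.085}]' 40 >/dev/null
python3 p.py 0.5715 0.123 0.15 -88
```

```text
clock 15.2 pos [ 499.5 -278.7  158.8] q [-40.3  52.9] w 84.9 F [ 0.1  0.4 -0.7]
d now mm [   6.3 -405.1  -49.4] d after turn [   8.8 -398.9  -86. ] rot [-0.0909 -0.0068 -0.0072]
```

```bash
python3 - <<'E'
from h import *
cv2.imwrite('pics/top1.png',manip.camera('top')[:,:,::-1])
E
```

```text
(no output)
```

View pics/top1.png

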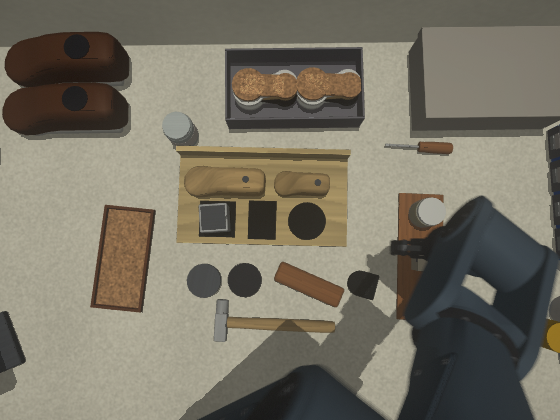

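```bash

python3 -m crank '[{"dx":0,"dy":-0.039,"dz":-0.006,"rx":-0.025,"ry":0,"rz":0,"claw":0.085},{"dx":0,"dy":-0.039,"dz":-0.006,"rx":-0.025,"ry":0,"rz":0,"claw":0.085},{"dx":0,"dy":-0.039,"dz":-0.007,"rx":-0.02,"ry":0,"rz":0,"claw":0.085},{"dx":0,"dy":-0.039,"dz":-0.009,"rx":0,"ry":0,"rz":0,"claw":0.085},{"dx":0,"dy":-0.039,"dz":-0.009,"rx":0,"ry":0,"rz":0,"claw":0.085}]' 40 >/dev/null
python3 p.py 0.5715 0.123 0.15 -88
python3 -m crank '[{"dx":0,"dy":-0.04,"dz":-0.009,"rx":0,"ry":0,"rz":0,"claw":0.085},{"dx":0,"dy":-0.04,"dz":-0.009,"rx":0,"ry":0,"rz":0,"claw":0.085},{"dx":0,"dy":-0.04,"dz":-0.007,"rx":0,"ry":0,"rz":0,"claw":0.085},{"dx":0,"dy":-0.04,"dz":-0.006,"rx":0,"ry":0,"rz":0,"claw":0.085},{"dx":0,"dy":-0.025,"dz":-0.003,"rx":0,"ry":0,"rz":0,"claw":0.085}]' 40 >/dev/null
python3 p.py 0.5715 0.123 0.15 -88

```

```text
clock 15.67 pos [539.7 -78.2 160.4] q [-19.9  69.5] w 85.1 F [ 0.2  0.2 -0.1]
d now mm [   9.4 -200.9  -34.1] d after turn [  10.4 -200.   -38.8] rot [-0.0228 -0.0112 -0.0069]
clock 16.08 pos [571.1 115.1 160.2] q [ 0.6 90. ] w 85.2 F [ 0.3 -1.3  0.2]
d now mm [10.2 -7.9 -0.4] d after turn [10.2 -7.9 -0.7] rot [-0.0208 -0.012  -0.0059]
```

```bash

python3 -m crank '[{"dx":0.0,"dy":-0.007,"dz":0,"rx":-0.02,"ry":-0.012,"rz":-0.006,"claw":0.085},{"dx":0.03,"dy":0,"dz":0.001,"rx":0,"ry":-0.002,"rz":0,"claw":0.085},{"dx":0.03,"dy":0,"dz":0.001,"rx":0,"ry":-0.003,"rz":0,"claw":0.085},{"dx":0,"dy":0,"dz":0,"rx":0,"ry":0,"rz":0,"claw":0.085},{"dx":0,"dy":0,"dz":0,"rx":0,"ry":0,"rz":0,"claw":0.085}]' 40 >/dev/null
python3 p.py 0.5715 0.123 0.018 -88

```

```text
clock 16.5 pos [570.2 129.4 100.7] q [ 1.8 88.9] w 85.0 F [0.5 0.1 0.8]
d now mm [82.7  6.6 -1.1] d after turn [82.7  6.5 -1.1] rot [0.0147 0.0014 0.0015]
```

```bash

python3 -m crank '[{"dx":0.0,"dy":0.006,"dz":-0.001,"rx":0.013,"ry":0,"rz":0,"claw":0.085},{"dx":0.015,"dy":0,"dz":0.001,"rx":0,"ry":-0.002,"rz":0,"claw":0.085},{"dx":0.015,"dy":0,"dz":0.001,"rx":0,"ry":-0.003,"rz":0,"claw":0.085},{"dx":0,"dy":0,"dz":0,"rx":0,"ry":0,"rz":0,"claw":0.085},{"dx":0,"dy":0,"dz":0,"rx":0,"ry":0,"rz":0,"claw":0.085}]' 40 >/dev/null
python3 p.py 0.5715 0.123 0.018 -88

```

```text
clock 16.92 pos [574.2 118.1  76.6] q [ 0.7 88.9] w 84.8 F [-0.4 -0.2  0.6]
d now mm [58.6 -4.9  2.7] d after turn [58.6 -5.   2.5] rot [-0.0046 -0.0026  0.0003]
```

```bash

python3 -m crank '[{"dx":0.0,"dy":-0.003,"dz":0.001,"rx":-0.003,"ry":-0.002,"rz":0,"claw":0.085},{"dx":0.018,"dy":0,"dz":0.001,"rx":0,"ry":-0.002,"rz":0,"claw":0.085},{"dx":0.018,"dy":0,"dz":0.001,"rx":0,"ry":-0.003,"rz":0,"claw":0.085},{"dx":0.012,"dy":0,"dz":0.001,"rx":0,"ry":-0.001,"rz":0,"claw":0.085},{"dx":0,"dy":0,"dz":0,"rx":0,"ry":0,"rz":0,"claw":0.085}]' 40 >/dev/null
python3 p.py 0.5715 0.123 0.018 -88

```

```text
clock 17.33 pos [576.4 119.5  35.5] q [ 0.8 89.1] w 85.5 F [-0.1  0.5  0.1]
d now mm [17.5 -3.6  5. ] d after turn [17.5 -3.6  4.8] rot [-0.0042 -0.0095 -0.    ]
```

```bash

python3 -m crank '[{"dx":0.007,"dy":-0.003,"dz":0.003,"rx":-0.003,"ry":-0.007,"rz":0,"claw":0.085},{"dx":0.005,"dy":0,"dz":0.001,"rx":0,"ry":0,"rz":0,"claw":0.085},{"dx":0.002,"dy":0,"dz":0,"rx":0,"ry":0,"rz":0,"claw":0.085},{"dx":0,"dy":0,"dz":0,"rx":0,"ry":0,"rz":0,"claw":0.085},{"dx":0,"dy":0,"dz":0,"rx":0,"ry":0,"rz":0,"claw":0.085}]' 40 >/dev/null
python3 p.py 0.5715 0.123 0.018 -88

```

```text
clock 17.75 pos [573.8 123.   23. ] q [ 1.2 89.2] w 84.9 F [ 0.4 -0.2  0.3]
d now mm [ 5.  -0.1  2.3] d after turn [ 5.  -0.1  2.3] rot [-0.0004 -0.0058 -0.0001]
```

```bash

python3 -m crank '[{"dx":0.003,"dy":0,"dz":0.002,"rx":0,"ry":-0.005,"rz":0,"claw":0.085},{"dx":0,"dy":0,"dz":0,"rx":0,"ry":0,"rz":0,"claw":0.05},{"dx":0,"dy":0,"dz":0,"rx":0,"ry":0,"rz":0,"claw":0.05},{"dx":0,"dy":0,"dz":0,"rx":0,"ry":0,"rz":0,"claw":0.05},{"dx":0,"dy":0,"dz":0,"rx":0,"ry":0,"rz":0,"claw":0.05}]' 40 >/dev/null
python3 p.py 0.5715 0.123 0.018 -88
python3 -m crank '[{"dx":0,"dy":0,"dz":0,"rx":0,"ry":0,"rz":0,"claw":0.05},{"dx":0,"dy":0,"dz":0,"rx":0,"ry":0,"rz":0,"claw":0.05},{"dx":0,"dy":0,"dz":0,"rx":0,"ry":0,"rz":0,"claw":0.05},{"dx":0,"dy":0,"dz":0,"rx":0,"ry":0,"rz":0,"claw":0.05},{"dx":0,"dy":0,"dz":0,"rx":0,"ry":0,"rz":0,"claw":0.05}]' 40 >/dev/null
python3 p.py 0.3938 -0.3211 0.12 -92.8
```

```text
clock 18.17 pos [572.5 123.2  20.8] q [ 1.2 89.2] w 59.2 F [-0.1  0.6 -0.8]
d now mm [2.8 0.2 1.1] d after turn [2.8 0.2 1. ] rot [-0.0004 -0.0027  0.0001]
clock 18.58 pos [572.5 123.2  20.8] q [ 1.2 89.2] w 59.3 F [1.  0.4 0.2]
d now mm [-99.8 437.9 193.7] d after turn [-99.2 452.5 156.8] rot [ 0.0833 -0.0026  0.0003]
```

```bash

python3 -m crank '[{"dx":-0.02,"dy":0,"dz":0,"rx":0,"ry":0,"rz":0,"claw":0.05},{"dx":-0.035,"dy":0,"dz":0,"rx":0,"ry":0,"rz":0,"claw":0.05},{"dx":-0.035,"dy":0,"dz":0,"rx":0,"ry":0,"rz":0,"claw":0.05},{"dx":-0.03,"dy":0,"dz":0,"rx":0,"ry":0,"rz":0,"claw":0.05},{"dx":0,"dy":0.02,"dz":0.008,"rx":0,"ry":0,"rz":0,"claw":0.05}]' 40 >/dev/null
python3 -m crank '[{"dx":0,"dy":0.036,"dz":0.016,"rx":0.02,"ry":0.01,"rz":0,"claw":0.05},{"dx":0,"dy":0.036,"dz":0.016,"rx":0.02,"ry":0,"rz":0,"claw":0.05},{"dx":0,"dy":0.036,"dz":0.016,"rx":0.02,"ry":0,"rz":0,"claw":0.05},{"dx":0,"dy":0.036,"dz":0.015,"rx":0.01,"ry":0,"rz":0,"claw":0.05},{"dx":0,"dy":0.036,"dz":0.015,"rx":0,"ry":0,"rz":0,"claw":0.05}]' 40 >/dev/null
python3 p.py 0.3938 -0.3211 0.12 -92.8
```

```text
clock 19.42 pos [485.5 -77.3 143. ] q [-22.3  68.9] w 59.5 F [ 0.5 -0.8 -1.4]
d now mm [ 21.9 245.9  86.1] d after turn [ 23.  248.   79.7] rot [ 0.0248 -0.0131  0.0001]
```

```bash

python3 -m crank '[{"dx":0,"dy":0.037,"dz":0.013,"rx":0.02,"ry":-0.01,"rz":0,"claw":0.05},{"dx":0,"dy":0.037,"dz":0.013,"rx":0,"ry":0,"rz":0,"claw":0.05},{"dx":0,"dy":0.037,"dz":0.012,"rx":0,"ry":0,"rz":0,"claw":0.05},{"dx":0,"dy":0.037,"dz":0.012,"rx":0,"ry":0,"rz":0,"claw":0.05},{"dx":0,"dy":0.037,"dz":0.012,"rx":0,"ry":0,"rz":0,"claw":0.05}]' 40 >/dev/null
python3 p.py 0.3938 -0.3211 0.12 -92.8
python3 -m crank '[{"dx":0.005,"dy":0.03,"dz":0.01,"rx":0,"ry":0,"rz":0,"claw":0.05},{"dx":0.01,"dy":0.015,"dz":0.004,"rx":0,"ry":0,"rz":0,"claw":0.05},{"dx":0.01,"dy":0,"dz":0,"rx":0,"ry":0,"rz":0,"claw":0.05},{"dx":0,"dy":0,"dz":0,"rx":0,"ry":0,"rz":0,"claw":0.05},{"dx":0,"dy":0,"dz":0,"rx":0,"ry":0,"rz":0,"claw":0.05}]' 40 >/dev/null
python3 p.py 0.3938 -0.3211 0.0198 -92.8
```

```text
clock 19.83 pos [ 408.3 -265.9  141.8] q [-46.3  46.2] w 59.2 F [ 1.1 -0.  -2. ]
d now mm [21.6 55.9 12.1] d after turn [21.8 55.9 11.8] rot [0.0053 0.002  0.0026]
clock 20.25 pos [ 387.7 -323.3  115.7] q [-52.5  40.9] w 59.5 F [ 1.1 -0.1 -3.3]
d now mm [95.9 -2.9 -6. ] d after turn [95.9 -2.5 -6. ] rot [-0.0076 -0.0001 -0.0036]
```

```bash

python3 -m crank '[{"dx":0.015,"dy":-0.002,"dz":-0.004,"rx":-0.005,"ry":0,"rz":-0.003,"claw":0.05},{"dx":0.025,"dy":0,"dz":0,"rx":0,"ry":0,"rz":0,"claw":0.05},{"dx":0.025,"dy":0,"dz":0,"rx":0,"ry":0,"rz":0,"claw":0.05},{"dx":0.01,"dy":0,"dz":0,"rx":0,"ry":0,"rz":0,"claw":0.05},{"dx":0,"dy":0,"dz":0,"rx":0,"ry":0,"rz":0,"claw":0.05}]' 40 >/dev/null
python3 p.py 0.3938 -0.3211 0.0198 -92.8
```

```text
clock 20.67 pos [ 394.5 -320.    41.4] q [-51.7  41. ] w 59.8 F [ 0.8  0.1 -2.5]
d now mm [21.6  1.   0.7] d after turn [21.6  1.1  0.6] rot [ 0.0024 -0.0032 -0.0037]
```

```bash

python3 -m crank '[{"dx":0.009,"dy":0.001,"dz":0,"rx":0.002,"ry":-0.002,"rz":-0.003,"claw":0.05},{"dx":0.006,"dy":0,"dz":0,"rx":0,"ry":0,"rz":0,"claw":0.05},{"dx":0.004,"dy":0,"dz":0,"rx":0,"ry":0,"rz":0,"claw":0.05},{"dx":0.0,"dy":0,"dz":0,"rx":0,"ry":0,"rz":0,"claw":0.05},{"dx":0.001,"dy":0,"dz":0,"rx":0,"ry":0,"rz":0,"claw":0.05}]' 40 >/dev/null
python3 p.py 0.3938 -0.3211 0.0198 -92.8
```

```text
clock 21.08 pos [ 396.6 -321.1   22.7] q [-51.6  41. ] w 59.2 F [ 1.  -0.  -2.2]
d now mm [2.9 0.1 2.8] d after turn [2.9 0.1 2.8] rot [ 0.0034 -0.0037 -0.0035]
```

```bash

python3 -m crank '[{"dx":0.002,"dy":0,"dz":0.001,"rx":0.002,"ry":-0.002,"rz":-0.003,"claw":0.05},{"dx":0.001,"dy":0,"dz":0,"rx":0,"ry":0,"rz":0,"claw":0.05},{"dx":0,"dy":0,"dz":0,"rx":0,"ry":0,"rz":0,"claw":0.05},{"dx":0.002,"dy":0,"dz":0,"rx":0,"ry":0,"rz":0,"claw":0.05},{"dx":0.002,"dy":0,"dz":0,"rx":0,"ry":0,"rz":0,"claw":0.05}]' 40 >/dev/null
python3 p.py 0.3938 -0.3211 0.0198 -92.8
```

```text
clock 21.5 pos [ 396.2 -322.2   19.6] q [-51.7  40.9] w 59.2 F [-2.8  3.4 26.9]
d now mm [-0.2 -1.   2.5] d after turn [-0.2 -1.   2.5] rot [ 0.0007 -0.0041 -0.0029]
```

Touching down; release and rise, then look.

```bash

python3 -m crank '[{"dx":0,"dy":0,"dz":0,"rx":0,"ry":0,"rz":0,"claw":0.08},{"dx":0,"dy":0,"dz":0,"rx":0,"ry":0,"rz":0,"claw":0.08},{"dx":0.0,"dy":0,"dz":0,"rx":0,"ry":0,"rz":0,"claw":0.08},{"dx":-0.005,"dy":0,"dz":0,"rx":0,"ry":0,"rz":0,"claw":0.08},{"dx":-0.02,"dy":0,"dz":0,"rx":0,"ry":0,"rz":0,"claw":0.08}]' 40 >/dev/null
python3 -m crank '[{"dx":-0.035,"dy":0,"dz":0,"rx":0,"ry":0,"rz":0,"claw":0.08},{"dx":-0.035,"dy":0,"dz":0,"rx":0,"ry":0,"rz":0,"claw":0.08},{"dx":-0.035,"dy":0,"dz":0,"rx":0,"ry":0,"rz":0,"claw":0.08},{"dx":-0.03,"dy":-0.01,"dz":-0.008,"rx":0,"ry":0,"rz":0,"claw":0.08},{"dx":0,"dy":-0.03,"dz":-0.025,"rx":0,"ry":0,"rz":0,"claw":0.08}]' 40 >/dev/null
python3 p.py 0.63 0.09 0.2 -2.2
python3 - <<'E'
from h import *
a=manip.camera('top')[:,:,::-1];cv2.imwrite('pics/top2.png',a)
cv2.imwrite('pics/top2c.png',cv2.resize(a[140:255,170:360],None,fx=4,fy=4,interpolation=cv2.INTER_CUBIC))
cv2.imwrite('pics/side2.png',manip.camera('side')[:,:,::-1])
E
```

```text
clock 22.33 pos [ 428.8 -287.6  187.5] q [-46.2  47. ] w 79.7 F [ 1.1 -1.  -0.4]
d now mm [ -13.2 -388.2 -179.7] d after turn [ -12.5  186.5 -385. ] rot [-1.5885e+00  2.0000e-04 -5.1000e-03]
```

View pics/top2c.png

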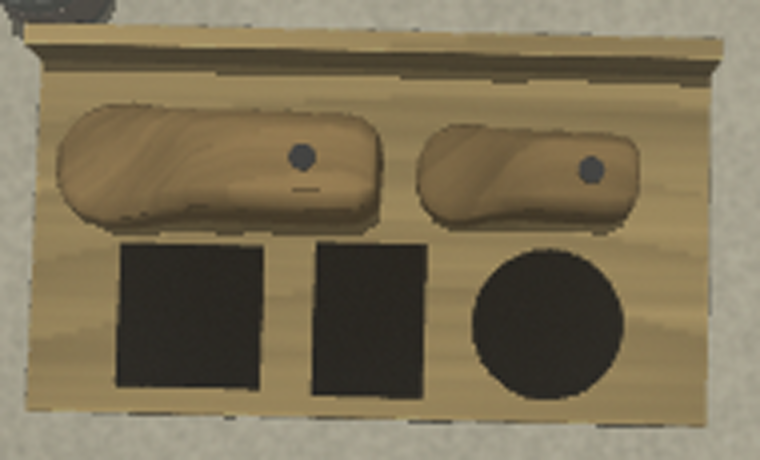

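View pics/side2.png

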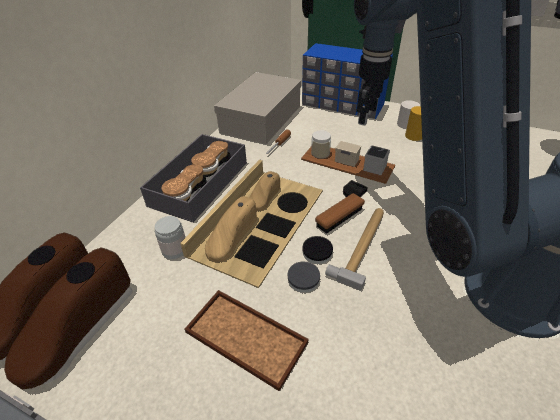

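```bash
cat > m3.py <<'E'
from h import *
a=cv2.imread('pics/top2.png');hsv=cv2.cvtColor(a,cv2.COLOR_BGR2HSV).astype(int);V=hsv[...,2]
c=cam('top')
for n,x0,x1 in(('sq',190,242),('long',243,280),('round',282,330)):
    m=np.zeros(V.shape,np.uint8);m[196:246,x0:x1]=V[196:246,x0:x1]<60
    k,l,st,ce=cv2.connectedComponentsWithStats(m);i=1+np.argmax(st[1:,4])
    cn=cv2.findContours((l==i).astype(np.uint8),0,1)[0][0][:,0]
    P=(ray(c,cn,.009)[:,:2]*1000).astype(np.float32);r=cv2.minAreaRect(P)
    print(n,(ray(c,[ce[i]],.009)[0,:2]*1000).round(1),np.round(r[0],1),np.round(r[1],1),round(r[2],2))
def cc(L):return np.array(L)/4.+[170,140]-.375
P=lambda L,z:(ray(c,cc(L),z)[:,:2]*1000).round(1).tolist()
print('front bottom',P([(250,232),(365,235)],.006))
print('front top',P([(250,214),(365,219)],.07))
print('back top',P([(250,113),(350,116)],.07))
print('heel end top',P([(381,165)],.07),'toe',P([(57,165)],.03))
print('small front bottom',P([(500,232),(610,235)],.006))
print('wall foot', P([(45,72),(710,86)],.006))
E
python3 m3.py
```

```text
sq [572.5 124.3] [572.7 124.2] [80.1 78.4] 89.21
long [568.8  24.6] [569.2  24.9] [60.3 82.9] 89.23
round [564.8 -75.4] [565. -75.] [82. 81.] 43.94
front bottom [[619.5, 90.7], [616.9, 26.0]]
front top [[621.2, 83.9], [617.7, 23.3]]
back top [[675.2, 83.7], [672.9, 30.7]]
heel end top [[646.4, 14.6]] toe [[655.1, 194.3]]
small front bottom [[617.6, -50.0], [615.0, -111.9]]
wall foot [[712.4, 206.6], [699.4, -170.7]]
```

```bash

python3 -m crank '[{"dx":0,"dy":0,"dz":0,"rx":-0.12,"ry":0,"rz":0,"claw":0.08},{"dx":0,"dy":0,"dz":0,"rx":-0.12,"ry":0,"rz":0,"claw":0.08},{"dx":0,"dy":0,"dz":0,"rx":-0.12,"ry":0,"rz":0,"claw":0.08},{"dx":0,"dy":0,"dz":0,"rx":-0.12,"ry":0,"rz":0,"claw":0.08},{"dx":0,"dy":0,"dz":0,"rx":-0.12,"ry":0,"rz":0,"claw":0.08}]' >/dev/null
python3 -m crank '[{"dx":0,"dy":0,"dz":0,"rx":-0.12,"ry":0,"rz":0,"claw":0.08},{"dx":0,"dy":0,"dz":0,"rx":-0.12,"ry":0,"rz":0,"claw":0.08},{"dx":0,"dy":0,"dz":0,"rx":-0.12,"ry":0,"rz":0,"claw":0.08},{"dx":0,"dy":0,"dz":0,"rx":-0.12,"ry":0,"rz":0,"claw":0.08},{"dx":0,"dy":0,"dz":0,"rx":-0.12,"ry":0,"rz":0,"claw":0.08}]' >/dev/null
python3 p.py 0.648 0.097 0.2 -2.2
```

```text
clock 23.27 pos [ 425.6 -276.2  180.5] q [-45.7 -24.6] w 79.9 F [0.4 0.5 0.1]
d now mm [ -17.3   73.1 -428.3] d after turn [ -19.5  207.9 -381.5] rot [-0.3294 -0.0095  0.0123]
```

```bash

python3 -m crank '[{"dx":-0.004,"dy":0,"dz":-0.02,"rx":-0.1,"ry":-0.01,"rz":0.01,"claw":0.08},{"dx":-0.004,"dy":0.01,"dz":-0.03,"rx":-0.1,"ry":0,"rz":0,"claw":0.08},{"dx":-0.004,"dy":0.018,"dz":-0.035,"rx":-0.1,"ry":0,"rz":0,"claw":0.08},{"dx":-0.004,"dy":0.019,"dz":-0.035,"rx":0,"ry":0,"rz":0,"claw":0.08},{"dx":0,"dy":0.019,"dz":-0.035,"rx":0,"ry":0,"rz":0,"claw":0.08}]' >/dev/null
python3 p.py 0.648 0.097 0.2 -2.2
```

```text
clock 23.68 pos [ 512.8 -134.8  193.4] q [-26.6 -22.9] w 80.3 F [ 0.9 -0.4  0.3]
d now mm [  -8.2  120.5 -239.7] d after turn [  -6.6  126.2 -236.8] rot [-0.0235  0.0009  0.0107]
```

```bash

python3 -m crank '[{"dx":0,"dy":0.019,"dz":-0.036,"rx":-0.02,"ry":0,"rz":0.01,"claw":0.072},{"dx":0,"dy":0.019,"dz":-0.036,"rx":0,"ry":0,"rz":0,"claw":0.072},{"dx":0,"dy":0.019,"dz":-0.036,"rx":0,"ry":0,"rz":0,"claw":0.072},{"dx":0,"dy":0.019,"dz":-0.036,"rx":0,"ry":0,"rz":0,"claw":0.072},{"dx":0,"dy":0.018,"dz":-0.036,"rx":0,"ry":0,"rz":0,"claw":0.072}]' >/dev/null
python3 p.py 0.648 0.097 0.2 -2.2
python3 -m crank '[{"dx":0.01,"dy":0.013,"dz":-0.02,"rx":0,"ry":0,"rz":0,"claw":0.072},{"dx":0.01,"dy":0.006,"dz":-0.013,"rx":0,"ry":0,"rz":0,"claw":0.072},{"dx":0.01,"dy":0,"dz":0,"rx":0,"ry":0,"rz":0,"claw":0.072},{"dx":0,"dy":0,"dz":0,"rx":0,"ry":0,"rz":0,"claw":0.072},{"dx":0,"dy":0,"dz":0,"rx":0,"ry":0,"rz":0,"claw":0.072}]' >/dev/null
python3 p.py 0.648 0.097 0.022 -2.2
```

```text
clock 24.1 pos [615.4  47.  190. ] q [-5.9 -3.5] w 72.3 F [-0.2 -0.9 -0.4]
d now mm [-10.2  30.4 -51.3] d after turn [-10.   30.6 -51.2] rot [-0.0035  0.0013  0.007 ]
clock 24.52 pos [637.2  88.5 155.1] q [-2.  -0.3] w 71.8 F [-0.3  0.3  0.7]
d now mm [133.   11.8  -8.9] d after turn [133.1  10.5  -9. ] rot [0.0082 0.0002 0.0095]
```

```bash

python3 -m crank '[{"dx":0.0,"dy":0.007,"dz":-0.006,"rx":0.006,"ry":0,"rz":0.009,"claw":0.072},{"dx":0.0,"dy":0.003,"dz":-0.002,"rx":0,"ry":0,"rz":0,"claw":0.072},{"dx":0,"dy":0,"dz":0,"rx":0,"ry":0,"rz":0,"claw":0.072},{"dx":0,"dy":0,"dz":0,"rx":0,"ry":0,"rz":0,"claw":0.072},{"dx":0,"dy":0,"dz":0,"rx":0,"ry":0,"rz":0,"claw":0.072}]' >/dev/null
python3 p.py 0.648 0.097 0.022 -2.2
python3 - <<'E'
from h import *
import pickle
s=manip.read_state();a=manip.camera('wrist')[:,:,::-1];cv2.imwrite('pics/w2.png',a)
pickle.dump({k:s[k] for k in('tool_pos','tool_rot')},open('w2.pkl','wb'))
E
```

```text
clock 24.93 pos [647.2  91.4 156. ] q [-1.7  0.8] w 71.8 F [-0.3 -0.9 -1.3]
d now mm [134.    0.7  -5.9] d after turn [134.    0.6  -5.7] rot [-0.0047  0.0014  0.001 ]
```

View pics/w2.png

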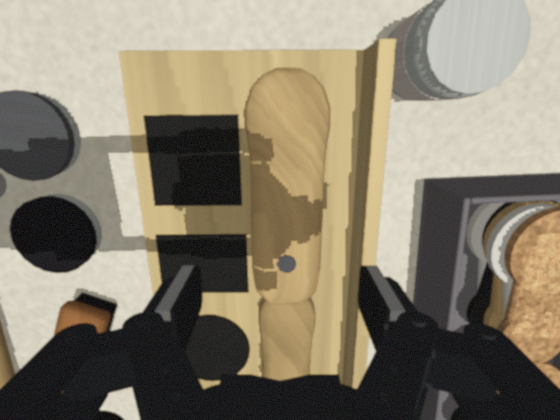

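```bash
python3 - <<'E'
from h import *
import pickle
c=cam('wrist',pickle.load(open('w2.pkl','rb')))
P=lambda L,z:(ray(c,L,z)[:,:2]*1000).round(1).tolist()
print('top edges',P([(251,240),(321,240)],.07),P([(251,200),(325,200)],.06))
print('edges z.04',P([(251,240),(321,240)],.04))
print('hole',P([(287,264)],.074))
print('toe', P([(288,68)],.025))
c2=cam('top');print('hole top',ray(c2,[(170+302/4-.4,140+157/4-.4)],.074)*1000)
print('wall top near edge',P([(374,240)],.056), 'foot',P([(346,240)],.006))
print('mats sq',P([(145,116),(239,115),(241,206),(155,205)],.009))
b=cv2.imread('pics/w2.png');cv2.imwrite('pics/w2c.png',cv2.resize(b[50:310,120:400],None,fx=2.2,fy=2.2,interpolation=cv2.INTER_CUBIC))
E
```

```text
top edges [[624.5, 73.5], [676.6, 71.3]] [[625.6, 101.7], [680.9, 99.3]]
edges z.04 [[621.1, 61.1], [680.1, 58.6]]
hole [[650.6, 54.6]]
toe [[657.4, 195.1]]
hole top [[650.60887261  56.07685264  74.        ]]
wall top near edge [[720.1, 63.6]] foot [[707.9, 43.2]]
mats sq [[536.2, 164.6], [615.4, 162.0], [610.8, 82.2], [532.3, 86.5]]
```

View pics/w2c.png

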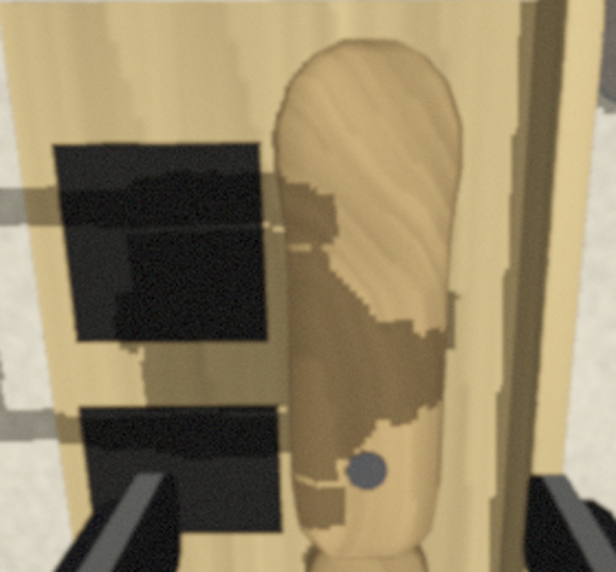

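```bash

python3 -m crank '[{"dx":0.0,"dy":0.002,"dz":-0.003,"rx":-0.003,"ry":0,"rz":0,"claw":0.072},{"dx":0.025,"dy":0,"dz":0,"rx":0,"ry":0,"rz":0.002,"claw":0.072},{"dx":0.025,"dy":0,"dz":0,"rx":0,"ry":0,"rz":0.002,"claw":0.072},{"dx":0,"dy":0,"dz":0,"rx":0,"ry":0,"rz":0,"claw":0.072},{"dx":0,"dy":0,"dz":0,"rx":0,"ry":0,"rz":0,"claw":0.072}]' >/dev/null
python3 p.py 0.6505 0.097 0.022 -2.2
```

```text
clock 25.4 pos [652.7  93.7 108.7] q [-1.5  0.9] w 72.0 F [ 0.9  0.4 -0. ]
d now mm [86.7 -3.3 -3.3] d after turn [86.7 -2.3 -3.2] rot [-0.0026  0.0012 -0.0114]
```

```bash

python3 -m crank '[{"dx":0.0,"dy":-0.0015,"dz":-0.002,"rx":-0.002,"ry":0,"rz":-0.01,"claw":0.072},{"dx":0.012,"dy":-0.001,"dz":0,"rx":0,"ry":0,"rz":-0.002,"claw":0.072},{"dx":0.012,"dy":-0.001,"dz":0,"rx":0,"ry":0,"rz":-0.002,"claw":0.072},{"dx":0,"dy":0,"dz":0,"rx":0,"ry":0,"rz":0,"claw":0.072},{"dx":0,"dy":0,"dz":0,"rx":0,"ry":0,"rz":0,"claw":0.072}]' >/dev/null
python3 p.py 0.6505 0.097 0.022 -2.2
```

```text
clock 25.82 pos [651.3  96.4  86.5] q [-1.3  1. ] w 72.2 F [-0.3 -0.5 -0. ]
d now mm [64.5 -0.9 -0.6] d after turn [64.5 -0.8 -0.5] rot [ 0.0002  0.001  -0.0017]
```

```bash

python3 -m crank '[{"dx":0.012,"dy":-0.001,"dz":0,"rx":0,"ry":0,"rz":-0.003,"claw":0.072},{"dx":0.014,"dy":-0.001,"dz":0,"rx":0,"ry":0,"rz":-0.003,"claw":0.072},{"dx":0.012,"dy":-0.001,"dz":0,"rx":0,"ry":0,"rz":-0.003,"claw":0.072},{"dx":0,"dy":0,"dz":0,"rx":0,"ry":0,"rz":0,"claw":0.072},{"dx":0,"dy":0,"dz":0,"rx":0,"ry":0,"rz":0,"claw":0.072}]' >/dev/null
python3 p.py 0.6505 0.097 0.022 -2.2
```

```text
clock 26.23 pos [648.   96.4  44.4] q [-1.3  1. ] w 72.1 F [-0.6  0.6 -0.4]
d now mm [22.4  2.7 -0.7] d after turn [22.4  2.5 -0.7] rot [0.0001 0.001  0.0082]
```

```bash

python3 -m crank '[{"dx":0.009,"dy":0.0015,"dz":0,"rx":0,"ry":0,"rz":0.006,"claw":0.072},{"dx":0.006,"dy":0,"dz":0,"rx":0,"ry":0,"rz":-0.001,"claw":0.072},{"dx":0.004,"dy":0,"dz":0,"rx":0,"ry":0,"rz":-0.001,"claw":0.072},{"dx":0,"dy":0,"dz":0,"rx":0,"ry":0,"rz":0,"claw":0.072},{"dx":0,"dy":0,"dz":0,"rx":0,"ry":0,"rz":0,"claw":0.072}]' >/dev/null
python3 p.py 0.6505 0.097 0.022 -2.2
```

```text
clock 26.65 pos [649.4  96.3  22.7] q [-1.3  1. ] w 72.2 F [ 0.6 -0.5  0.4]
d now mm [ 0.7  1.1 -0.7] d after turn [ 0.7  1.1 -0.7] rot [-0.      0.0011  0.0046]
```

```bash

python3 -m crank '[{"dx":0,"dy":0,"dz":0,"rx":0,"ry":0,"rz":0.004,"claw":0.04},{"dx":0,"dy":0,"dz":0,"rx":0,"ry":0,"rz":0,"claw":0.04},{"dx":0,"dy":0,"dz":0,"rx":0,"ry":0,"rz":0,"claw":0.04},{"dx":0,"dy":0,"dz":0,"rx":0,"ry":0,"rz":0,"claw":0.04},{"dx":0,"dy":0,"dz":0,"rx":0,"ry":0,"rz":0,"claw":0.04}]' 80 >/dev/null
python3 p.py 0.6505 0.097 0.022 -2.2
python3 -m crank '[{"dx":0,"dy":0,"dz":0,"rx":0,"ry":0,"rz":0,"claw":0.04},{"dx":0,"dy":0,"dz":0,"rx":0,"ry":0,"rz":0,"claw":0.04},{"dx":0,"dy":0,"dz":0,"rx":0,"ry":0,"rz":0,"claw":0.04},{"dx":0,"dy":0,"dz":0,"rx":0,"ry":0,"rz":0,"claw":0.04},{"dx":0,"dy":0,"dz":0,"rx":0,"ry":0,"rz":0,"claw":0.04}]' 80 >/dev/null
python3 p.py 0.6505 0.097 0.022 -2.2
```

```text
clock 27.07 pos [650.   96.3  23.6] q [-1.3  1. ] w 55.3 F [ 0.1 -0.  -4.1]
d now mm [ 1.6  0.5 -0.7] d after turn [ 1.6  0.5 -0.7] rot [-0.0002  0.001  -0.0018]
clock 27.48 pos [649.8  96.3  23.5] q [-1.3  1. ] w 54.8 F [ 0.4  0.4 -1.9]
d now mm [ 1.5  0.6 -0.7] d after turn [ 1.5  0.7 -0.7] rot [-0.0001  0.001  -0.0017]
```

```bash

python3 -m crank '[{"dx":-0.015,"dy":0,"dz":0,"rx":0,"ry":0,"rz":0,"claw":0.04},{"dx":-0.02,"dy":0,"dz":0,"rx":0,"ry":0,"rz":0,"claw":0.04},{"dx":-0.025,"dy":0,"dz":0,"rx":0,"ry":0,"rz":0,"claw":0.04},{"dx":-0.025,"dy":0,"dz":0,"rx":0,"ry":0,"rz":0,"claw":0.04},{"dx":-0.025,"dy":0,"dz":0,"rx":0,"ry":0,"rz":0,"claw":0.04}]' 80 >/dev/null
python3 p.py 0.6505 0.097 0.16 -2.2
python3 -m crank '[{"dx":-0.02,"dy":-0.01,"dz":0,"rx":0,"ry":0,"rz":0,"claw":0.04},{"dx":-0.01,"dy":-0.02,"dz":0,"rx":0,"ry":0,"rz":0,"claw":0.04},{"dx":0,"dy":-0.02,"dz":0,"rx":0,"ry":0,"rz":0,"claw":0.04},{"dx":0,"dy":-0.01,"dz":0,"rx":0,"ry":0,"rz":0,"claw":0.04},{"dx":0,"dy":0,"dz":0,"rx":0,"ry":0,"rz":0,"claw":0.04}]' 80 >/dev/null
python3 p.py 0.489 0.332 0.16 -96.65
python3 - <<'E'
from h import *
import pickle
s=manip.read_state();a=manip.camera('wrist')[:,:,::-1];cv2.imwrite('pics/w3.png',a)
pickle.dump({k:s[k] for k in('tool_pos','tool_rot')},open('w3.pkl','wb'))
print(s['ft_torque'],s['joint_positions'])
cv2.imwrite('pics/side3.png',manip.camera('side')[:,:,::-1])
E
```

```text
clock 27.9 pos [642.2  96.4 127.4] q [-1.3  1. ] w 55.1 F [ 0.7  0.3 -3.9]
d now mm [-32.8   7.5  -0.9] d after turn [-32.6   8.2  -0.9] rot [-0.0003  0.0014  0.0214]
clock 28.32 pos [584.4  98.7 165.8] q [-1.2  1.1] w 55.4 F [-0.6  0.7 -2.3]
d now mm [   6.6 -104.4 -229.4] d after turn [   5.8 -220.7  121.8] rot [1.648  0.0082 0.006 ]
[0.07001241 0.00274989 0.00822326] [-1.18188801e+00  3.25674476e+01  9.00428665e+01 -5.82638305e-02
  5.79084886e+01  1.07770692e+00]
```

View pics/w3.png

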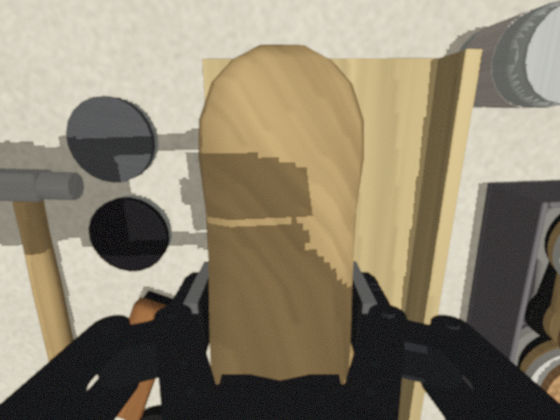

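View pics/side3.png

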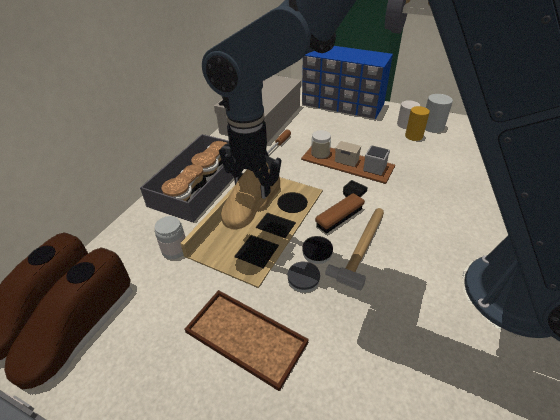

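```bash

python3 -m crank '[{"dx":0,"dy":-0.01,"dz":-0.01,"rx":0.1,"ry":0.008,"rz":0.006,"claw":0.04},{"dx":0,"dy":-0.01,"dz":-0.01,"rx":0.12,"ry":0,"rz":0,"claw":0.04},{"dx":0,"dy":-0.01,"dz":-0.01,"rx":0.12,"ry":0,"rz":0,"claw":0.04},{"dx":0,"dy":-0.02,"dz":-0.02,"rx":0.12,"ry":0,"rz":0,"claw":0.04},{"dx":0,"dy":-0.02,"dz":-0.02,"rx":0.12,"ry":0,"rz":0,"claw":0.04}]' 80 >/dev/null
python3 p.py 0.481 0.333 0.16 -96.65
python3 -m crank '[{"dx":0,"dy":-0.015,"dz":-0.01,"rx":0.12,"ry":0,"rz":0,"claw":0.04},{"dx":0,"dy":-0.015,"dz":-0.01,"rx":0.12,"ry":0,"rz":0,"claw":0.04},{"dx":0,"dy":-0.015,"dz":-0.01,"rx":0.12,"ry":0,"rz":0,"claw":0.04},{"dx":0,"dy":-0.02,"dz":-0.005,"rx":0.12,"ry":0,"rz":0,"claw":0.04},{"dx":0,"dy":-0.02,"dz":0,"rx":0.12,"ry":0,"rz":0,"claw":0.04}]' 80 >/dev/null
python3 p.py 0.481 0.333 0.16 -96.65
```

```text
clock 28.83 pos [551.7 182.2 162.8] q [ 7.2 44. ] w 55.2 F [ 0.5 -0.  -2.1]
d now mm [   3.  -147.2  -77.9] d after turn [   2.8 -141.6   87.6] rot [ 1.0412 -0.0083  0.0014]
clock 29.25 pos [530.7 278.9 159. ] q [17.  89.6] w 55.5 F [ 0.5  0.1 -3.1]
d now mm [ -1.1 -66.5  31.3] d after turn [ -1.  -48.   55.6] rot [ 0.4181 -0.0093  0.0046]
```

```bash

python3 -m crank '[{"dx":0,"dy":-0.01,"dz":0.006,"rx":0.1,"ry":-0.008,"rz":0.004,"claw":0.04},{"dx":0,"dy":-0.012,"dz":0.01,"rx":0.1,"ry":0,"rz":0,"claw":0.04},{"dx":0,"dy":-0.012,"dz":0.012,"rx":0.1,"ry":0,"rz":0,"claw":0.04},{"dx":0,"dy":-0.01,"dz":0.012,"rx":0.08,"ry":0,"rz":0,"claw":0.04},{"dx":0,"dy":0,"dz":0.005,"rx":0.0,"ry":0,"rz":0,"claw":0.04}]' 80 >/dev/null
python3 p.py 0.481 0.333 0.12 -96.65
python3 -m crank '[{"dx":0.01,"dy":0,"dz":0,"rx":0,"ry":0,"rz":0,"claw":0.04},{"dx":0,"dy":0,"dz":0,"rx":0,"ry":0,"rz":0,"claw":0.04},{"dx":0,"dy":0,"dz":0,"rx":0,"ry":0,"rz":0,"claw":0.04},{"dx":0,"dy":0,"dz":0,"rx":0,"ry":0,"rz":0,"claw":0.04},{"dx":0,"dy":0,"dz":0,"rx":0,"ry":0,"rz":0,"claw":0.04}]' 80 >/dev/null
python3 p.py 0.481 0.333 0.12 -96.65
```

```text
clock 29.67 pos [484.2 325.6 154.4] q [ 23.  118.6] w 55.2 F [ 0.1  0.2 -2.9]
d now mm [34.4 -7.   4. ] d after turn [34.4 -7.   4. ] rot [ 0.0177 -0.0046  0.0024]
clock 30.08 pos [487.2 324.6 140.9] q [ 22.8 118.1] w 55.5 F [ 0.6 -0.2 -3. ]
d now mm [20.9 -7.7  7.1] d after turn [20.9 -7.6  7.2] rot [ 0.0245 -0.0048  0.0009]
```

```bash
python3 - <<'E'
from h import *
a=cv2.imread('pics/side2.png');hsv=cv2.cvtColor(a,cv2.COLOR_BGR2HSV).astype(int)
m=np.zeros(a.shape[:2],np.uint8);m[280:395,175:320]=((hsv[...,1]>70)&(hsv[...,2]>90))[280:395,175:320]
m=cv2.morphologyEx(m,cv2.MORPH_CLOSE,np.ones((5,5)))
n,l,st,_=cv2.connectedComponentsWithStats(m);i=1+np.argmax(st[1:,4])
cn=max(cv2.findContours((l==i).astype(np.uint8),0,1)[0],key=len)[:,0];print(st[i])
c=cam('side')
for z in(.006,.014):
  r=cv2.minAreaRect((ray(c,cn,z)[:,:2]*1000).astype(np.float32));print(z,np.round(r[0],1),np.round(r[1],1),r[2])
cv2.imwrite('pics/s2c.png',cv2.resize(a[280:395,175:320],None,fx=5,fy=5,interpolation=cv2.INTER_CUBIC))
import pickle
c=cam('wrist',pickle.load(open('w3.pkl','rb')));s=pickle.load(open('w3.pkl','rb'))
for z in (.155,.165,.175):print('toe from tcp',(ray(c,[(282,45)],z)[0]-s['tool_pos'])*1000)
E
```

```text
[ 185  290  123   97 5460]
0.006 [492.6 331.1] [115.5 227.1] 83.28722381591797
0.014 [489.8 334.8] [114.2 224.5] 83.28724670410156
toe from tcp [  5.65867324 101.09169772 -10.84552252]
toe from tcp [ 5.6338654  99.50784986 -0.84552252]
toe from tcp [ 5.60905756 97.92400199  9.15447748]
```

View pics/s2c.png

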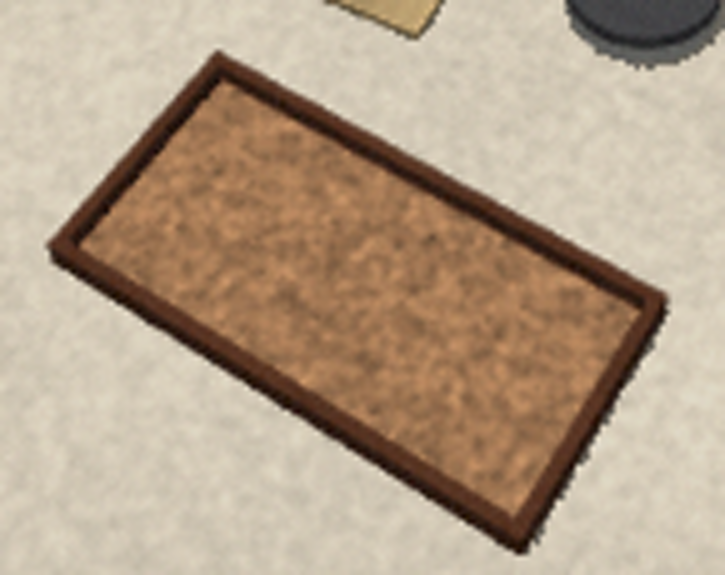

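```bash
python3 - <<'E'
from h import *
c=cam('side')
X=ray(c,np.array([(217,54),(665,298),(521,535),(50,247)])/5+[175,280]-.4,.014)[:,:2]*1000
print(X.round(1),X.mean(0))
E
```

```text
[[593.4 266.8]
 [370.9 293. ]
 [384.1 398.5]
 [605.6 374.3]] [488.49273383 333.13462774]
```

```bash

python3 -m crank '[{"dx":0.005,"dy":-0.006,"dz":0.005,"rx":0.015,"ry":-0.004,"rz":0,"claw":0.04},{"dx":0.015,"dy":-0.001,"dz":0.001,"rx":0.004,"ry":-0.001,"rz":0,"claw":0.04},{"dx":0.02,"dy":0,"dz":0.001,"rx":0,"ry":-0.001,"rz":0,"claw":0.04},{"dx":0.015,"dy":0,"dz":0.001,"rx":0,"ry":-0.001,"rz":0,"claw":0.04},{"dx":0,"dy":0,"dz":0,"rx":0,"ry":0,"rz":0,"claw":0.04}]' 80 >/dev/null
python3 p.py 0.4798 0.3335 0.0235 -96.65
```

```text
clock 30.5 pos [486.4 331.4  86.7] q [ 23.4 119.8] w 55.2 F [-1.2 -0.  -3.4]
d now mm [63.2 -1.   7.2] d after turn [63.2 -1.3  6.8] rot [ 0.0019 -0.0064  0.005 ]
```

```bash

python3 -m crank '[{"dx":0.01,"dy":-0.001,"dz":0.005,"rx":0.002,"ry":-0.005,"rz":0.004,"claw":0.04},{"dx":0.014,"dy":0,"dz":0.001,"rx":0,"ry":-0.001,"rz":0,"claw":0.04},{"dx":0.012,"dy":0,"dz":0.001,"rx":0,"ry":-0.001,"rz":0,"claw":0.04},{"dx":0.006,"dy":0,"dz":0,"rx":0,"ry":0,"rz":0,"claw":0.04},{"dx":0,"dy":0,"dz":0,"rx":0,"ry":0,"rz":0,"claw":0.04}]' 80 >/dev/null
python3 p.py 0.4798 0.3335 0.0235 -96.65
```

```text
clock 30.92 pos [482.7 333.4  44.3] q [ 23.7 120.4] w 55.1 F [-0.  -0.5 -3.2]
d now mm [20.8  0.3  3. ] d after turn [20.8  0.3  2.9] rot [-0.0022 -0.0037  0.0032]
```

```bash

python3 -m crank '[{"dx":0.006,"dy":0,"dz":0.002,"rx":-0.001,"ry":-0.003,"rz":0.003,"claw":0.04},{"dx":0.006,"dy":0,"dz":0.001,"rx":0,"ry":0,"rz":0,"claw":0.04},{"dx":0.005,"dy":0,"dz":0,"rx":0,"ry":0,"rz":0,"claw":0.04},{"dx":0,"dy":0,"dz":0,"rx":0,"ry":0,"rz":0,"claw":0.04},{"dx":0,"dy":0,"dz":0,"rx":0,"ry":0,"rz":0,"claw":0.04}]' 80 >/dev/null
python3 p.py 0.4798 0.3335 0.0235 -96.65
```

```text
clock 31.33 pos [480.7 334.5  26.8] q [ 23.9 120.6] w 54.9 F [-0.7 -0.4 -1.8]
d now mm [3.3 1.1 0.8] d after turn [3.3 1.1 0.8] rot [-0.001  -0.0028  0.0013]
```

```bash

python3 -m crank '[{"dx":0.002,"dy":0.001,"dz":0,"rx":0,"ry":-0.002,"rz":0.001,"claw":0.04},{"dx":0.001,"dy":0,"dz":0,"rx":0,"ry":0,"rz":0,"claw":0.04},{"dx":0,"dy":0,"dz":0,"rx":0,"ry":0,"rz":0,"claw":0.04},{"dx":0.002,"dy":0,"dz":0,"rx":0,"ry":0,"rz":0,"claw":0.04},{"dx":0.002,"dy":0,"dz":0,"rx":0,"ry":0,"rz":0,"claw":0.04}]' 80 >/dev/null
python3 p.py 0.4798 0.3335 0.0235 -96.65
```

```text
clock 31.75 pos [481.5 333.8  23.4] q [ 23.8 120.5] w 55.0 F [-4.2 -1.3 17.5]
d now mm [-0.1  0.5  1.6] d after turn [-0.1  0.5  1.6] rot [-0.0007 -0.0022  0.0008]
```

```bash

python3 -m crank '[{"dx":0,"dy":0,"dz":0,"rx":0,"ry":0,"rz":0,"claw":0.072},{"dx":0,"dy":0,"dz":0,"rx":0,"ry":0,"rz":0,"claw":0.072},{"dx":0.0,"dy":0,"dz":0,"rx":0,"ry":0,"rz":0,"claw":0.072},{"dx":-0.005,"dy":0,"dz":0,"rx":0,"ry":0,"rz":0,"claw":0.072},{"dx":-0.02,"dy":0,"dz":0,"rx":0,"ry":0,"rz":0,"claw":0.072}]' 40 >/dev/null
python3 -m crank '[{"dx":-0.035,"dy":0,"dz":0,"rx":0,"ry":0,"rz":0,"claw":0.085},{"dx":-0.035,"dy":0,"dz":0,"rx":0,"ry":0,"rz":0,"claw":0.085},{"dx":-0.035,"dy":0,"dz":0,"rx":0,"ry":0,"rz":0,"claw":0.085},{"dx":-0.02,"dy":0.02,"dz":0,"rx":0,"ry":0,"rz":0,"claw":0.085},{"dx":0,"dy":0.04,"dz":0,"rx":0,"ry":0,"rz":0,"claw":0.085}]' 40 >/dev/null
python3 -m crank '[{"dx":0,"dy":0.04,"dz":0,"rx":0,"ry":0,"rz":0,"claw":0.085},{"dx":0,"dy":0.04,"dz":0,"rx":0,"ry":0,"rz":0,"claw":0.085},{"dx":0,"dy":0.04,"dz":0,"rx":0,"ry":0,"rz":0,"claw":0.085},{"dx":0,"dy":0.04,"dz":0,"rx":0,"ry":0,"rz":0,"claw":0.085},{"dx":0,"dy":0.04,"dz":0,"rx":0,"ry":0,"rz":0,"claw":0.085}]' 40 >/dev/null
python3 p.py 0.394 -0.322 0.15 -92.8
python3 - <<'E'
from h import *
for n in('top','side'):
    a=manip.camera(n)[:,:,::-1];cv2.imwrite(f'pics/{n}4.png',a)
b=cv2.imread('pics/top4.png')[190:320,80:180];d=cv2.imread('pics/side4.png')[260:400,170:330]
cv2.imwrite('pics/t4.png',np.hstack([cv2.resize(b,(400,520),interpolation=2),cv2.resize(d,None,fx=2.5,fy=3.7143,interpolation=2)[:520]]))
E
```

```text
clock 33.0 pos [457.7  75.3 186.6] q [-4.9 90.5] w 85.0 F [ 0.9 -0.3 -0. ]
d now mm [ 32.  402.1  23.9] d after turn [ 36.6 399.9  44.2] rot [-0.0528 -0.0255  0.0092]
```

View pics/t4.png

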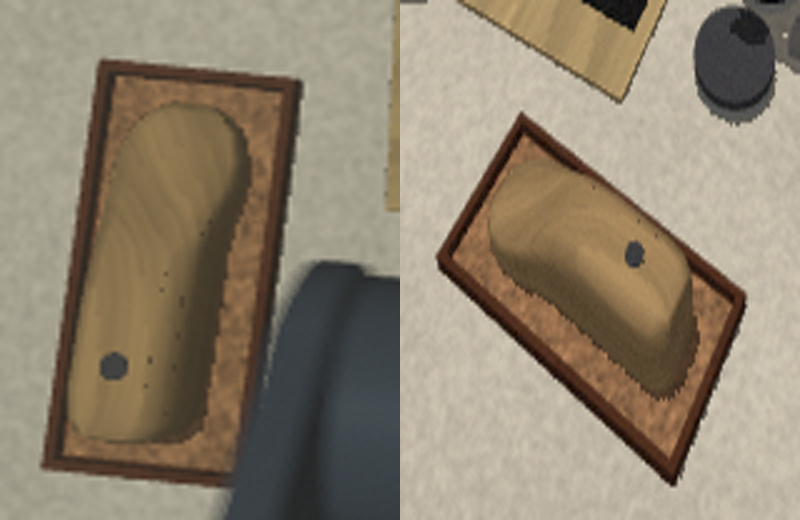

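View pics/side4.png

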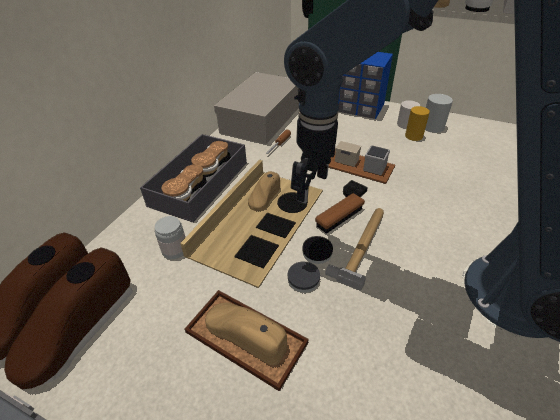

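```bash
python3 - <<'E'
from h import *
c=cam('top')
T=np.array([.9933,-.116]);N=np.array([.116,.9933]);C=np.array([488.7,332.5])
def f(p,z):
    X=ray(c,[np.array(p)/4+[80,190]-.4],z)[0,:2]*1000-C;return X@T,X@N
print('toe end',f((185,102),.025),'heel end',f((150,442),.07))
print('heel right bottom',f((208,410),.008),f((214,340),.008))
print('heel left top',f((70,410),.07),f((77,330),.065))
print('forefoot L/R',f((113,185),.03),f((250,170),.015))
print('hole',f((114,366),.074))
cs=cam('side')
def g(p,z):
    X=ray(cs,[np.array(p)/[2.5,3.7143]+[170,260]-.4-np.array([160,0])],z)[0,:2]*1000-C;return X@T,X@N
print('side: hole',g((635-0,254),.074), 'heel bottom',g((697,385),.008)) if 0 else None
d=lambda p,z:(lambda X:(X@T,X@N))(ray(cs,[p],z)[0,:2]*1000-C)
print('side hole',d(((635-400)/2.5+170,254/3.7143+260),.074))
E
```

```text
toe end (np.float64(93.48355949766352), np.float64(0.5732661917198408)) heel end (np.float64(-84.54245273653835), np.float64(-21.010353536981032))
heel right bottom (np.float64(-72.8786975079684), np.float64(-29.010471459277014)) (np.float64(-34.73773189674656), np.float64(-27.192370964889253))
heel left top (np.float64(-72.61453372282801), np.float64(22.193671617786535)) (np.float64(-32.16406799682382), np.float64(26.33004934966751))
forefoot L/R (np.float64(44.32899304844677), np.float64(31.613091398368)) (np.float64(60.21638754453714), np.float64(-36.738058213688234))
hole (np.float64(-47.65707233852248), np.float64(1.3022606628166693))
side hole (np.float64(-47.61161277159401), np.float64(-0.79673800215978))
```

```bash

python3 -m crank '[{"dx":0,"dy":0.04,"dz":0.002,"rx":-0.02,"ry":-0.02,"rz":0.009,"claw":0.085},{"dx":0,"dy":0.04,"dz":0.003,"rx":-0.02,"ry":0,"rz":0,"claw":0.085},{"dx":0,"dy":0.04,"dz":0.004,"rx":0,"ry":0,"rz":0,"claw":0.085},{"dx":0,"dy":0.04,"dz":0.004,"rx":0,"ry":0,"rz":0,"claw":0.085},{"dx":0,"dy":0.04,"dz":0.004,"rx":0,"ry":0,"rz":0,"claw":0.085}]' >/dev/null
python3 p.py 0.396 -0.322 0.15 -92.8
python3 -m crank '[{"dx":0.005,"dy":0.039,"dz":0.003,"rx":0,"ry":0,"rz":0,"claw":0.085},{"dx":0.005,"dy":0.039,"dz":0.004,"rx":0,"ry":0,"rz":0,"claw":0.085},{"dx":0.005,"dy":0.039,"dz":0.004,"rx":0,"ry":0,"rz":0,"claw":0.085},{"dx":0.005,"dy":0.039,"dz":0.004,"rx":0,"ry":0,"rz":0,"claw":0.085},{"dx":0.005,"dy":0.025,"dz":0.002,"rx":0,"ry":0,"rz":0,"claw":0.085}]' >/dev/null
python3 p.py 0.396 -0.322 0.15 -92.8
```

```text
clock 33.52 pos [ 426.9 -123.1  187.8] q [-30.8  62.3] w 84.9 F [ 1.3 -0.3 -1.2]
d now mm [ 37.4 200.4  19.7] d after turn [ 37.8 200.2  21.2] rot [-0.0093 -0.0098  0.0009]
clock 33.93 pos [ 401.  -312.9  164.8] q [-50.9  41.9] w 85.0 F [0.6 0.5 0.5]
d now mm [14.8  9.4  4.8] d after turn [14.8  9.4  4.6] rot [-0.0091 -0.018  -0.0046]
```

```bash

python3 -m crank '[{"dx":0,"dy":0.005,"dz":0.003,"rx":-0.008,"ry":-0.015,"rz":-0.004,"claw":0.085},{"dx":0,"dy":0,"dz":0,"rx":0,"ry":0,"rz":0,"claw":0.085},{"dx":0,"dy":0,"dz":0,"rx":0,"ry":0,"rz":0,"claw":0.085},{"dx":0,"dy":0,"dz":0,"rx":0,"ry":0,"rz":0,"claw":0.085},{"dx":0,"dy":0,"dz":0,"rx":0,"ry":0,"rz":0,"claw":0.085}]' >/dev/null
python3 p.py 0.396 -0.322 0.02 -92.8
python3 - <<'E'
from h import *
import pickle
s=manip.read_state();a=manip.camera('wrist')[:,:,::-1];cv2.imwrite('pics/w5.png',a)
pickle.dump({k:s[k] for k in('tool_pos','tool_rot')},open('w5.pkl','wb'))
E
```

```text
clock 34.35 pos [ 399.  -319.7  164.6] q [-51.3  41.6] w 85.3 F [-0.1  0.7 -0. ]
d now mm [144.6   2.4   3.4] d after turn [144.6   2.5   2.9] rot [-0.0046 -0.0034 -0.0006]
```

View pics/w5.png

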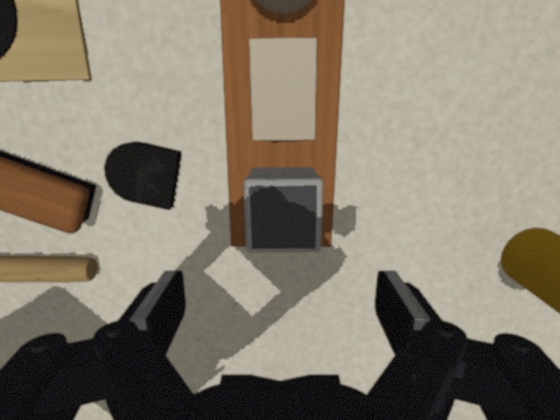

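```bash
python3 - <<'E'
from h import *
import pickle
c=cam('wrist',pickle.load(open('w5.pkl','rb')))
for L,z in(([(244,178),(322,178),(323,251),(245,251)],.068),([(250,38),(317,38),(315,140),(251,141)],.060)):
    X=ray(c,L,z)[:,:2]*1000;print(X.round(1).tolist(),X.mean(0).round(1))
E
```

```text
[[427.1, -295.7], [424.0, -353.0], [365.4, -352.9], [368.7, -291.5]] [ 396.3 -323.3]
[[520.8, -307.0], [518.4, -352.0], [451.0, -349.2], [452.8, -302.3]] [ 485.7 -327.6]
```

```bash

python3 -m crank '[{"dx":0.02,"dy":0.002,"dz":0.002,"rx":-0.003,"ry":-0.002,"rz":0,"claw":0.085},{"dx":0.03,"dy":0,"dz":0,"rx":0,"ry":-0.001,"rz":0,"claw":0.085},{"dx":0.03,"dy":0,"dz":0,"rx":0,"ry":-0.001,"rz":0,"claw":0.085},{"dx":0.02,"dy":0,"dz":0,"rx":0,"ry":0,"rz":0,"claw":0.085},{"dx":0,"dy":0,"dz":0,"rx":0,"ry":0,"rz":0,"claw":0.085}]' >/dev/null
python3 p.py 0.396 -0.322 0.02 -92.8
```

```text
clock 34.82 pos [ 401.6 -317.1   65.9] q [-50.8  41.5] w 84.8 F [-0.6  0.9 -0.7]
d now mm [45.9  4.8  5.7] d after turn [45.9  5.2  5.4] rot [ 0.0086 -0.0061 -0.0069]
```

```bash

python3 -m crank '[{"dx":0.01,"dy":0.004,"dz":0.004,"rx":0.006,"ry":-0.005,"rz":-0.006,"claw":0.085},{"dx":0.014,"dy":0,"dz":0,"rx":0,"ry":-0.001,"rz":0,"claw":0.085},{"dx":0.012,"dy":0,"dz":0,"rx":0,"ry":-0.001,"rz":0,"claw":0.085},{"dx":0.003,"dy":0,"dz":0,"rx":0,"ry":0,"rz":0,"claw":0.085},{"dx":0,"dy":0,"dz":0,"rx":0,"ry":0,"rz":0,"claw":0.085}]' >/dev/null
python3 p.py 0.396 -0.322 0.02 -92.8
```

```text
clock 35.23 pos [ 399.3 -320.1   28.3] q [-51.2  41.3] w 84.7 F [-0.3  0.2 -0.9]
d now mm [8.3 2.  3.3] d after turn [8.3 2.  3.2] rot [ 0.007  -0.0008 -0.0028]
```

```bash

python3 -m crank '[{"dx":0.005,"dy":0.002,"dz":0.002,"rx":0.006,"ry":-0.001,"rz":-0.002,"claw":0.085},{"dx":0.002,"dy":0,"dz":0.001,"rx":0,"ry":0,"rz":0,"claw":0.085},{"dx":0,"dy":0,"dz":0,"rx":0,"ry":0,"rz":0,"claw":0.05},{"dx":0,"dy":0,"dz":0,"rx":0,"ry":0,"rz":0,"claw":0.05},{"dx":0,"dy":0,"dz":0,"rx":0,"ry":0,"rz":0,"claw":0.05}]' 40 >/dev/null
python3 -m crank '[{"dx":0,"dy":0,"dz":0,"rx":0,"ry":0,"rz":0,"claw":0.05},{"dx":0,"dy":0,"dz":0,"rx":0,"ry":0,"rz":0,"claw":0.05},{"dx":0,"dy":0,"dz":0,"rx":0,"ry":0,"rz":0,"claw":0.05},{"dx":0,"dy":0,"dz":0,"rx":0,"ry":0,"rz":0,"claw":0.05},{"dx":0,"dy":0,"dz":0,"rx":0,"ry":0,"rz":0,"claw":0.05}]' 40 >/dev/null
python3 p.py 0.396 -0.322 0.02 -92.8
```

```text
clock 36.07 pos [ 396.9 -323.6   24. ] q [-51.7  41.1] w 59.4 F [ 0.5 -0.4 -2.5]
d now mm [ 4.  -1.5  1. ] d after turn [ 4.  -1.5  1. ] rot [ 0.0006 -0.0031 -0.0045]
```

```bash

python3 -m crank '[{"dx":-0.02,"dy":0,"dz":0,"rx":0,"ry":0,"rz":0,"claw":0.05},{"dx":-0.035,"dy":0,"dz":0,"rx":0,"ry":0,"rz":0,"claw":0.05},{"dx":-0.035,"dy":0,"dz":0,"rx":0,"ry":0,"rz":0,"claw":0.05},{"dx":-0.03,"dy":0,"dz":0,"rx":0,"ry":0,"rz":0,"claw":0.05},{"dx":0,"dy":-0.02,"dz":-0.008,"rx":0,"ry":0,"rz":0,"claw":0.05}]' 40 >/dev/null
python3 p.py 0.5726 0.1242 0.12 -92.2
python3 -m crank '[{"dx":0,"dy":-0.037,"dz":-0.013,"rx":0,"ry":0,"rz":0,"claw":0.05},{"dx":0,"dy":-0.037,"dz":-0.013,"rx":0,"ry":0,"rz":0,"claw":0.05},{"dx":0,"dy":-0.037,"dz":-0.013,"rx":0,"ry":0,"rz":0,"claw":0.05},{"dx":0,"dy":-0.037,"dz":-0.013,"rx":0,"ry":0,"rz":0,"claw":0.05},{"dx":0,"dy":-0.037,"dz":-0.013,"rx":0,"ry":0,"rz":0,"claw":0.05}]' 40 >/dev/null
python3 p.py 0.5726 0.1242 0.12 -92.2
```

```text
clock 36.48 pos [ 404.4 -305.1  145.5] q [-49.6  43.4] w 59.4 F [ 1.2 -1.  -1.6]
d now mm [  25.2 -437.3 -146. ] d after turn [  25.5 -435.4 -151.6] rot [-0.0129  0.0016 -0.0002]
clock 36.9 pos [ 482.7 -124.6  148.6] q [-27.2  66.8] w 59.5 F [ 0.8 -0.3 -2.2]
d now mm [  26.9 -254.3  -73.6] d after turn [  28.6 -252.1  -80.3] rot [-0.0256 -0.0075 -0.009 ]
```

```bash

python3 -m crank '[{"dx":0,"dy":-0.038,"dz":-0.011,"rx":-0.02,"ry":-0.007,"rz":-0.009,"claw":0.05},{"dx":0,"dy":-0.038,"dz":-0.011,"rx":0,"ry":0,"rz":0,"claw":0.05},{"dx":0,"dy":-0.038,"dz":-0.012,"rx":0,"ry":0,"rz":0,"claw":0.05},{"dx":0,"dy":-0.038,"dz":-0.012,"rx":0,"ry":0,"rz":0,"claw":0.05},{"dx":0,"dy":-0.038,"dz":-0.012,"rx":0,"ry":0,"rz":0,"claw":0.05}]' 40 >/dev/null
python3 p.py 0.5726 0.1242 0.12 -92.2
python3 -m crank '[{"dx":0.0,"dy":-0.03,"dz":-0.01,"rx":0,"ry":0,"rz":0,"claw":0.05},{"dx":0.01,"dy":-0.015,"dz":-0.004,"rx":0,"ry":0,"rz":0,"claw":0.05},{"dx":0.01,"dy":0,"dz":0,"rx":0,"ry":0,"rz":0,"claw":0.05},{"dx":0,"dy":0,"dz":0,"rx":0,"ry":0,"rz":0,"claw":0.05},{"dx":0,"dy":0,"dz":0,"rx":0,"ry":0,"rz":0,"claw":0.05}]' 40 >/dev/null
python3 p.py 0.5726 0.1242 0.025 -92.2
```

```text
clock 37.32 pos [549.9  72.2 147.7] q [-4.1 88.4] w 59.6 F [ 0.9 -0.9 -2.2]
d now mm [ 27.7 -52.9 -20.5] d after turn [ 27.7 -52.8 -20.7] rot [-0.0053  0.002   0.0002]
clock 37.73 pos [566.5 128.5 125.9] q [ 1.7 93.4] w 59.4 F [-0.1 -0.6 -2.7]
d now mm [100.9   4.4  -6.3] d after turn [100.9   4.1  -6.2] rot [0.007  0.0009 0.0024]
```

```bash

python3 -m crank '[{"dx":0.015,"dy":0.003,"dz":-0.003,"rx":0.005,"ry":0,"rz":0.001,"claw":0.05},{"dx":0.025,"dy":0,"dz":0,"rx":0,"ry":-0.002,"rz":0,"claw":0.05},{"dx":0.025,"dy":0,"dz":0.001,"rx":0,"ry":-0.003,"rz":0,"claw":0.05},{"dx":0.01,"dy":0,"dz":0,"rx":0,"ry":-0.001,"rz":0,"claw":0.05},{"dx":0,"dy":0,"dz":0,"rx":0,"ry":0,"rz":0,"claw":0.05}]' 40 >/dev/null
python3 p.py 0.5726 0.1242 0.025 -92.2
```

```text
clock 38.15 pos [568.4 118.8  50.9] q [ 0.8 93.3] w 59.6 F [ 0.1  0.1 -1. ]
d now mm [25.9 -5.5 -4.1] d after turn [25.9 -5.5 -4. ] rot [-0.0054  0.0054 -0.0001]
```

```bash

python3 -m crank '[{"dx":0.006,"dy":-0.004,"dz":-0.002,"rx":-0.004,"ry":0.005,"rz":0,"claw":0.05},{"dx":0.007,"dy":0,"dz":0,"rx":0,"ry":0,"rz":0,"claw":0.05},{"dx":0.005,"dy":0,"dz":0,"rx":0,"ry":0,"rz":0,"claw":0.05},{"dx":0,"dy":0,"dz":0,"rx":0,"ry":0,"rz":0,"claw":0.05},{"dx":0,"dy":0,"dz":0,"rx":0,"ry":0,"rz":0,"claw":0.05}]' 40 >/dev/null
python3 p.py 0.5726 0.1242 0.025 -92.2
```

```text
clock 38.57 pos [572.7 120.6  34.4] q [ 1.  93.5] w 59.6 F [ 0.9  0.3 -2.1]
d now mm [ 9.4 -3.6  0.3] d after turn [ 9.4 -3.6  0.3] rot [-0.0046 -0.0042 -0.0002]
```

```bash

python3 -m crank '[{"dx":0.003,"dy":-0.004,"dz":0,"rx":-0.004,"ry":-0.003,"rz":0,"claw":0.05},{"dx":0.003,"dy":0,"dz":0,"rx":0,"ry":0,"rz":0,"claw":0.05},{"dx":0.001,"dy":0,"dz":0,"rx":0,"ry":0,"rz":0,"claw":0.05},{"dx":0,"dy":0,"dz":0,"rx":0,"ry":0,"rz":0,"claw":0.05},{"dx":0,"dy":0,"dz":0,"rx":0,"ry":0,"rz":0,"claw":0.05}]' 40 >/dev/null
python3 p.py 0.5726 0.1242 0.025 -92.2
```

```text
clock 38.98 pos [574.3 125.7  28.6] q [ 1.5 93.6] w 59.5 F [-0.5 -0.5 -2. ]
d now mm [3.6 1.6 1.7] d after turn [3.6 1.6 1.7] rot [ 0.0009 -0.0047  0.0001]
```

```bash

python3 -m crank '[{"dx":0.002,"dy":0.001,"dz":0.001,"rx":0.001,"ry":-0.004,"rz":0,"claw":0.05},{"dx":0.001,"dy":0,"dz":0,"rx":0,"ry":0,"rz":0,"claw":0.05},{"dx":0,"dy":0,"dz":0,"rx":0,"ry":0,"rz":0,"claw":0.05},{"dx":0.002,"dy":0,"dz":0,"rx":0,"ry":0,"rz":0,"claw":0.05},{"dx":0.002,"dy":0,"dz":0,"rx":0,"ry":0,"rz":0,"claw":0.05}]' 40 >/dev/null
python3 p.py 0.5726 0.1242 0.025 -92.2
```

```text
clock 39.4 pos [573.4 124.9  24.8] q [ 1.4 93.6] w 59.7 F [-4.6  0.3 17.8]
d now mm [-0.2  0.7  0.8] d after turn [-0.2  0.7  0.8] rot [ 0.0005 -0.001  -0.0002]
```

Placed within ~1 mm. Release, rise, on to the box.

```bash

python3 -m crank '[{"dx":0,"dy":0,"dz":0,"rx":0,"ry":0,"rz":0,"claw":0.08},{"dx":0,"dy":0,"dz":0,"rx":0,"ry":0,"rz":0,"claw":0.08},{"dx":0.0,"dy":0,"dz":0,"rx":0,"ry":0,"rz":0,"claw":0.08},{"dx":-0.005,"dy":0,"dz":0,"rx":0,"ry":0,"rz":0,"claw":0.08},{"dx":-0.02,"dy":0,"dz":0,"rx":0,"ry":0,"rz":0,"claw":0.08}]' 40 >/dev/null
python3 -m crank '[{"dx":-0.035,"dy":0,"dz":0,"rx":0,"ry":0,"rz":0,"claw":0.08},{"dx":-0.035,"dy":0,"dz":0,"rx":0,"ry":0,"rz":0,"claw":0.08},{"dx":-0.03,"dy":0,"dz":0,"rx":0,"ry":0,"rz":0,"claw":0.08},{"dx":0,"dy":0.03,"dz":0.006,"rx":0,"ry":0,"rz":0,"claw":0.08},{"dx":0,"dy":0.037,"dz":0.006,"rx":0,"ry":0,"rz":0,"claw":0.08}]' 40 >/dev/null
python3 p.py 0.4858 -0.327 0.14 -92.8
python3 -m crank '[{"dx":0,"dy":0.038,"dz":0.006,"rx":0,"ry":0,"rz":0,"claw":0.08},{"dx":0,"dy":0.038,"dz":0.006,"rx":0,"ry":0,"rz":0,"claw":0.08},{"dx":0,"dy":0.038,"dz":0.006,"rx":0,"ry":0,"rz":0,"claw":0.08},{"dx":0,"dy":0.038,"dz":0.006,"rx":0,"ry":0,"rz":0,"claw":0.08},{"dx":0,"dy":0.038,"dz":0.006,"rx":0,"ry":0,"rz":0,"claw":0.08}]' 40 >/dev/null
python3 p.py 0.4858 -0.327 0.14 -92.8
```

```text
clock 40.23 pos [561.   62.1 157.1] q [-5.1 86.6] w 80.1 F [-0.2 -1.  -0.1]
d now mm [ 16.3 391.2  63.5] d after turn [ 17.1 392.3  56.1] rot [ 0.0186 -0.0053  0.0013]
clock 40.65 pos [ 525.8 -132.6  161.1] q [-26.2  64.9] w 80.1 F [0.9 0.2 0.4]
d now mm [ 20.6 195.2  35.9] d after turn [ 21.1 196.1  30.5] rot [ 0.0259 -0.0145 -0.0001]
```

```bash

python3 -m crank '[{"dx":0,"dy":0.038,"dz":0.007,"rx":0.02,"ry":-0.014,"rz":0,"claw":0.07},{"dx":0,"dy":0.038,"dz":0.007,"rx":0,"ry":0,"rz":0,"claw":0.07},{"dx":0,"dy":0.038,"dz":0.006,"rx":0,"ry":0,"rz":0,"claw":0.07},{"dx":0.005,"dy":0.038,"dz":0.006,"rx":0,"ry":0,"rz":0,"claw":0.07},{"dx":0.005,"dy":0.03,"dz":0.004,"rx":0,"ry":0,"rz":0,"claw":0.07}]' 40 >/dev/null
python3 p.py 0.4858 -0.327 0.12 -92.8
python3 -m crank '[{"dx":0.015,"dy":0.005,"dz":0,"rx":0,"ry":0,"rz":0,"claw":0.07},{"dx":0.01,"dy":0,"dz":0,"rx":0,"ry":0,"rz":0,"claw":0.07},{"dx":0,"dy":0,"dz":0,"rx":0,"ry":0,"rz":0,"claw":0.07},{"dx":0,"dy":0,"dz":0,"rx":0,"ry":0,"rz":0,"claw":0.07},{"dx":0,"dy":0,"dz":0,"rx":0,"ry":0,"rz":0,"claw":0.07}]' 40 >/dev/null
python3 p.py 0.4858 -0.327 0.018 -92.8
```

```text
clock 41.07 pos [ 485.8 -324.6  153.4] q [-44.7  47.9] w 69.9 F [ 0.1 -0.1 -0.5]
d now mm [33.5  2.3  0. ] d after turn [33.4  2.4 -0.1] rot [ 0.003  -0.004  -0.0033]
clock 41.48 pos [ 484.1 -337.9  127.6] q [-45.7  47.5] w 69.7 F [0.5 1.2 0.1]
d now mm [109.5 -11.7  -0.5] d after turn [109.6 -11.   -1.2] rot [-0.0063 -0.0059 -0.0067]
```

```bash

python3 -m crank '[{"dx":0.01,"dy":-0.008,"dz":-0.001,"rx":-0.005,"ry":-0.005,"rz":-0.006,"claw":0.07},{"dx":0.02,"dy":0,"dz":0,"rx":0,"ry":-0.001,"rz":0,"claw":0.07},{"dx":0.02,"dy":0,"dz":0,"rx":0,"ry":-0.001,"rz":0,"claw":0.07},{"dx":0,"dy":0,"dz":0,"rx":0,"ry":0,"rz":0,"claw":0.07},{"dx":0,"dy":0,"dz":0,"rx":0,"ry":0,"rz":0,"claw":0.07}]' 40 >/dev/null
python3 p.py 0.4858 -0.327 0.018 -92.8
```

```text
clock 41.9 pos [ 489.1 -322.9   78.1] q [-44.4  48. ] w 70.4 F [0.7 0.3 0.3]
d now mm [60.1  4.2  3.2] d after turn [60.1  4.3  3.1] rot [ 0.0079 -0.0011 -0.0008]
```

```bash

python3 -m crank '[{"dx":0.005,"dy":0.003,"dz":0.002,"rx":0.005,"ry":-0.001,"rz":0,"claw":0.07},{"dx":0.015,"dy":0,"dz":0,"rx":0,"ry":-0.001,"rz":0,"claw":0.07},{"dx":0.015,"dy":0,"dz":0.001,"rx":0,"ry":-0.001,"rz":0,"claw":0.07},{"dx":0.005,"dy":0,"dz":0,"rx":0,"ry":0,"rz":0,"claw":0.07},{"dx":0,"dy":0,"dz":0,"rx":0,"ry":0,"rz":0,"claw":0.07}]' 40 >/dev/null
python3 p.py 0.4858 -0.327 0.018 -92.8
```

```text
clock 42.32 pos [ 488.9 -325.3   40.8] q [-44.5  48.1] w 70.1 F [ 0.5 -0.3 -0.8]
d now mm [22.8  1.7  3.1] d after turn [22.8  1.9  3. ] rot [ 0.0067 -0.0033 -0.0054]
```

```bash

python3 -m crank '[{"dx":0.009,"dy":0.001,"dz":0.003,"rx":0.006,"ry":-0.003,"rz":-0.005,"claw":0.07},{"dx":0.007,"dy":0,"dz":0.001,"rx":0,"ry":0,"rz":0,"claw":0.07},{"dx":0.004,"dy":0,"dz":0,"rx":0,"ry":0,"rz":0,"claw":0.07},{"dx":0,"dy":0,"dz":0,"rx":0,"ry":0,"rz":0,"claw":0.07},{"dx":0,"dy":0,"dz":0,"rx":0,"ry":0,"rz":0,"claw":0.035}]' 30 >/dev/null
python3 p.py 0.4858 -0.327 0.018 -92.8
python3 -m crank '[{"dx":0,"dy":0,"dz":0,"rx":0,"ry":0,"rz":0,"claw":0.035},{"dx":0,"dy":0,"dz":0,"rx":0,"ry":0,"rz":0,"claw":0.035},{"dx":0,"dy":0,"dz":0,"rx":0,"ry":0,"rz":0,"claw":0.035},{"dx":0,"dy":0,"dz":0,"rx":0,"ry":0,"rz":0,"claw":0.035},{"dx":0,"dy":0,"dz":0,"rx":0,"ry":0,"rz":0,"claw":0.035}]' 30 >/dev/null
python3 p.py 0.4858 -0.327 0.018 -92.8
```

```text
clock 42.73 pos [ 485.8 -327.7   21.5] q [-44.9  47.9] w 59.4 F [-0.4 -0.5  0.4]
d now mm [ 3.5 -0.7  0. ] d after turn [ 3.5 -0.7  0. ] rot [-0.0003 -0.0033 -0.0028]
clock 43.15 pos [ 485.9 -327.8   21.9] q [-44.9  47.9] w 45.3 F [-0.1  0.  -0.8]
d now mm [ 3.9 -0.8  0.1] d after turn [ 3.9 -0.8  0.1] rot [-0.0004 -0.0037 -0.0031]
```

```bash

python3 -m crank '[{"dx":-0.02,"dy":0,"dz":0,"rx":0,"ry":0,"rz":0,"claw":0.035},{"dx":-0.035,"dy":0,"dz":0,"rx":0,"ry":0,"rz":0,"claw":0.035},{"dx":-0.035,"dy":0,"dz":0,"rx":0,"ry":0,"rz":0,"claw":0.035},{"dx":-0.03,"dy":0,"dz":0,"rx":0,"ry":0,"rz":0,"claw":0.035},{"dx":0,"dy":-0.02,"dz":-0.003,"rx":0,"ry":0,"rz":0,"claw":0.035}]' 30 >/dev/null
python3 p.py 0.569 0.0248 0.12 -92.2
python3 -m crank '[{"dx":0,"dy":-0.038,"dz":-0.007,"rx":0,"ry":0,"rz":0,"claw":0.035},{"dx":0,"dy":-0.038,"dz":-0.007,"rx":0,"ry":0,"rz":0,"claw":0.035},{"dx":0,"dy":-0.038,"dz":-0.007,"rx":0,"ry":0,"rz":0,"claw":0.035},{"dx":0,"dy":-0.038,"dz":-0.007,"rx":0,"ry":0,"rz":0,"claw":0.035},{"dx":0,"dy":-0.038,"dz":-0.007,"rx":0,"ry":0,"rz":0,"claw":0.035}]' 30 >/dev/null
python3 p.py 0.569 0.0248 0.12 -92.2
```

```text
clock 43.57 pos [ 488.4 -309.4  143.4] q [-43.4  49.6] w 45.5 F [ 1.  -0.6 -1.5]
d now mm [  23.3 -337.9  -63.2] d after turn [  23.4 -337.   -67.8] rot [-0.0137  0.0009  0.    ]
clock 43.98 pos [ 536.6 -122.9  147.4] q [-24.4  69.5] w 45.8 F [ 0.7  0.2 -0.4]
d now mm [  26.4 -149.7  -22.5] d after turn [  27.4 -148.8  -26.7] rot [-0.0259 -0.0098 -0.0085]
```

```bash

python3 -m crank '[{"dx":0,"dy":-0.037,"dz":-0.006,"rx":-0.022,"ry":-0.009,"rz":-0.008,"claw":0.035},{"dx":0,"dy":-0.037,"dz":-0.007,"rx":0,"ry":0,"rz":0,"claw":0.035},{"dx":0.005,"dy":-0.037,"dz":-0.006,"rx":0,"ry":0,"rz":0,"claw":0.035},{"dx":0.01,"dy":-0.025,"dz":-0.004,"rx":0,"ry":0,"rz":0,"claw":0.035},{"dx":0.005,"dy":0,"dz":0,"rx":0,"ry":0,"rz":0,"claw":0.035}]' 30 >/dev/null
python3 p.py 0.569 0.0248 0.0229 -92.2
```

```text
clock 44.4 pos [567.5  25.8 128.4] q [-8.7 83.2] w 45.8 F [-0.2 -0.2 -1.6]
d now mm [105.5   1.1  -1.1] d after turn [105.5   0.9  -1.6] rot [ 0.0033 -0.0046  0.0018]
```

```bash

python3 -m crank '[{"dx":0.015,"dy":0.002,"dz":-0.001,"rx":0.003,"ry":-0.004,"rz":0.001,"claw":0.035},{"dx":0.025,"dy":-0.001,"dz":0,"rx":0,"ry":-0.002,"rz":0,"claw":0.035},{"dx":0.025,"dy":-0.001,"dz":0.001,"rx":0,"ry":-0.003,"rz":0,"claw":0.035},{"dx":0.008,"dy":0,"dz":0,"rx":0,"ry":-0.001,"rz":0,"claw":0.035},{"dx":0,"dy":0,"dz":0,"rx":0,"ry":0,"rz":0,"claw":0.035}]' 30 >/dev/null
python3 p.py 0.569 0.0248 0.0229 -92.2
```

```text
clock 44.82 pos [567.9  27.8  53.2] q [-8.4 83.4] w 45.5 F [ 0.5 -0.7 -1.6]
d now mm [30.3  2.9 -1.3] d after turn [30.3  2.9 -1.2] rot [ 0.0075  0.0037 -0.0005]
```

```bash

python3 -m crank '[{"dx":0.009,"dy":0.002,"dz":-0.001,"rx":0.006,"ry":0.003,"rz":0,"claw":0.035},{"dx":0.008,"dy":0,"dz":0,"rx":0,"ry":0,"rz":0,"claw":0.035},{"dx":0.005,"dy":0,"dz":0,"rx":0,"ry":0,"rz":0,"claw":0.035},{"dx":0,"dy":0,"dz":0,"rx":0,"ry":0,"rz":0,"claw":0.035},{"dx":0,"dy":0,"dz":0,"rx":0,"ry":0,"rz":0,"claw":0.035}]' 30 >/dev/null
python3 p.py 0.569 0.0248 0.0229 -92.2
```

```text
clock 45.23 pos [570.8  23.1  31.7] q [-8.9 83.5] w 45.6 F [ 0.1  0.1 -2.1]
d now mm [ 8.8 -1.6  1.9] d after turn [ 8.8 -1.6  1.8] rot [-0.0015 -0.0036 -0.0014]
```

```bash

python3 -m crank '[{"dx":0.004,"dy":-0.001,"dz":0.001,"rx":-0.001,"ry":-0.003,"rz":-0.001,"claw":0.035},{"dx":0.002,"dy":0,"dz":0,"rx":0,"ry":0,"rz":0,"claw":0.035},{"dx":0.001,"dy":0,"dz":0,"rx":0,"ry":0,"rz":0,"claw":0.035},{"dx":0,"dy":0,"dz":0,"rx":0,"ry":0,"rz":0,"claw":0.035},{"dx":0,"dy":0,"dz":0,"rx":0,"ry":0,"rz":0,"claw":0.035}]' 30 >/dev/null
python3 p.py 0.569 0.0248 0.0229 -92.2
```

```text
clock 45.65 pos [571.1  24.   25.9] q [-8.8 83.5] w 45.2 F [-0.1  0.5 -1.2]
d now mm [ 3.  -0.7  2.2] d after turn [ 3.  -0.7  2.2] rot [-0.0005 -0.0041 -0.0007]
```

```bash

python3 -m crank '[{"dx":0.001,"dy":-0.001,"dz":0.002,"rx":0,"ry":-0.004,"rz":0,"claw":0.035},{"dx":0.001,"dy":0,"dz":0,"rx":0,"ry":0,"rz":0,"claw":0.035},{"dx":0,"dy":0,"dz":0,"rx":0,"ry":0,"rz":0,"claw":0.035},{"dx":0.002,"dy":0,"dz":0,"rx":0,"ry":0,"rz":0,"claw":0.035},{"dx":0.002,"dy":0,"dz":0,"rx":0,"ry":0,"rz":0,"claw":0.035}]' 30 >/dev/null
python3 p.py 0.569 0.0248 0.0229 -92.2
```

```text
clock 46.07 pos [569.4  25.4  22.5] q [-8.6 83.6] w 45.9 F [-6.8  0.6 28.8]
d now mm [-0.4  0.6  0.4] d after turn [-0.4  0.6  0.4] rot [ 0.0002 -0.001  -0.0011]
```

Box down. Release with a modest opening, rise, go for the jar.

```bash

python3 -m crank '[{"dx":0,"dy":0,"dz":0,"rx":0,"ry":0,"rz":0,"claw":0.066},{"dx":0,"dy":0,"dz":0,"rx":0,"ry":0,"rz":0,"claw":0.066},{"dx":0.0,"dy":0,"dz":0,"rx":0,"ry":0,"rz":0,"claw":0.066},{"dx":-0.005,"dy":0,"dz":0,"rx":0,"ry":0,"rz":0,"claw":0.066},{"dx":-0.02,"dy":0,"dz":0,"rx":0,"ry":0,"rz":0,"claw":0.066}]' 40 >/dev/null
python3 -m crank '[{"dx":-0.035,"dy":0,"dz":0,"rx":0,"ry":0,"rz":0,"claw":0.07},{"dx":-0.035,"dy":0,"dz":0,"rx":0,"ry":0,"rz":0,"claw":0.085},{"dx":-0.03,"dy":0,"dz":0,"rx":0,"ry":0,"rz":0,"claw":0.085},{"dx":-0.01,"dy":0.03,"dz":0,"rx":0,"ry":0,"rz":0,"claw":0.085},{"dx":0,"dy":0.037,"dz":0,"rx":0,"ry":0,"rz":0,"claw":0.085}]' 40 >/dev/null
python3 -m crank '[{"dx":0,"dy":0.038,"dz":-0.001,"rx":0,"ry":0,"rz":0,"claw":0.085},{"dx":0,"dy":0.038,"dz":-0.001,"rx":0,"ry":0,"rz":0,"claw":0.085},{"dx":0,"dy":0.038,"dz":-0.001,"rx":0,"ry":0,"rz":0,"claw":0.085},{"dx":0,"dy":0.038,"dz":-0.001,"rx":0,"ry":0,"rz":0,"claw":0.085},{"dx":0,"dy":0.03,"dz":-0.001,"rx":0,"ry":0,"rz":0,"claw":0.085}]' 40 >/dev/null
python3 p.py 0.577 -0.332 0.15 -92.8
```

```text
clock 47.32 pos [ 566.6 -225.9  167.9] q [-32.2  59.1] w 85.0 F [ 0.7  0.1 -0.2]
d now mm [ 18.1 105.8 -13. ] d after turn [ 17.9 105.4 -15.6] rot [ 0.0245 -0.0043 -0.0017]
```

```bash

python3 -m crank '[{"dx":0,"dy":0.035,"dz":-0.005,"rx":0.02,"ry":-0.004,"rz":0,"claw":0.085},{"dx":0,"dy":0.035,"dz":-0.005,"rx":0,"ry":0,"rz":0,"claw":0.085},{"dx":0.0,"dy":0.018,"dz":-0.003,"rx":0,"ry":0,"rz":0,"claw":0.085},{"dx":0,"dy":0,"dz":0,"rx":0,"ry":0,"rz":0,"claw":0.085},{"dx":0,"dy":0,"dz":0,"rx":0,"ry":0,"rz":0,"claw":0.085}]' 40 >/dev/null
python3 p.py 0.577 -0.332 0.15 -92.8
python3 - <<'E'
from h import *
import pickle
s=manip.read_state();a=manip.camera('wrist')[:,:,::-1];cv2.imwrite('pics/w6.png',a)
pickle.dump({k:s[k] for k in('tool_pos','tool_rot')},open('w6.pkl','wb'))
E
```

```text
clock 47.73 pos [ 574.5 -327.6  168.1] q [-39.3  54. ] w 85.3 F [ 0.2  1.  -1.1]
d now mm [18.1  4.2 -2.7] d after turn [18.1  4.3 -2.7] rot [-0.0063 -0.0018 -0.0048]
```

View pics/w6.png

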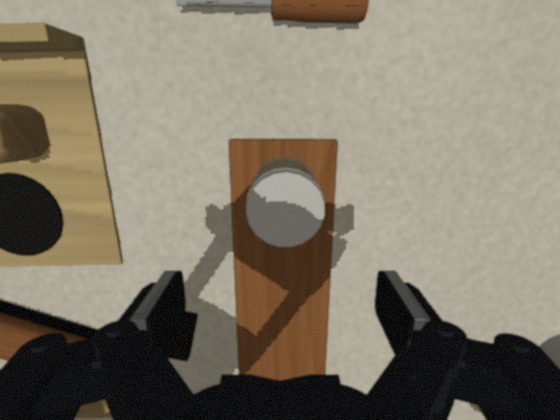

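```bash
python3 - <<'E'
from h import *
import pickle
c=cam('wrist',pickle.load(open('w6.pkl','rb')))
print((ray(c,[(285.5,209),(246,209),(325,209),(285,170),(285,248)],.078)*1000).round(1))
E
python3 -m crank '[{"dx":0.02,"dy":0.002,"dz":-0.001,"rx":-0.004,"ry":-0.001,"rz":-0.003,"claw":0.085},{"dx":0.025,"dy":0,"dz":0,"rx":0,"ry":0,"rz":0,"claw":0.085},{"dx":0.015,"dy":0,"dz":0,"rx":0,"ry":-0.001,"rz":0,"claw":0.085},{"dx":0,"dy":0,"dz":0,"rx":0,"ry":0,"rz":0,"claw":0.085},{"dx":0,"dy":0,"dz":0,"rx":0,"ry":0,"rz":0,"claw":0.085}]' 40 >/dev/null
python3 p.py 0.577 -0.332 0.022 -92.8
```

```text
[[ 579.  -333.3   78. ]
 [ 580.6 -304.3   78. ]
 [ 577.3 -362.4   78. ]
 [ 607.9 -334.4   78. ]
 [ 547.8 -331.4   78. ]]
clock 48.2 pos [ 575.9 -321.1  108.2] q [-38.8  53.7] w 84.9 F [0.4 0.2 0.3]
d now mm [86.2 10.9 -1.7] d after turn [86.2 10.8 -1.7] rot [0.0054 0.001  0.0007]
```

```bash

python3 -m crank '[{"dx":0.0,"dy":0.007,"dz":-0.002,"rx":0.004,"ry":0,"rz":0,"claw":0.085},{"dx":0.01,"dy":0.002,"dz":0,"rx":0,"ry":0,"rz":0,"claw":0.085},{"dx":0.01,"dy":0,"dz":0,"rx":0,"ry":-0.001,"rz":0,"claw":0.085},{"dx":0,"dy":0,"dz":0,"rx":0,"ry":0,"rz":0,"claw":0.085},{"dx":0,"dy":0,"dz":0,"rx":0,"ry":0,"rz":0,"claw":0.085}]' 40 >/dev/null
python3 p.py 0.5785 -0.3325 0.024 -92.8
```

```text
clock 48.62 pos [ 579.7 -329.    90.2] q [-39.2  53.4] w 84.9 F [ 0.6  0.3 -0. ]
d now mm [66.2  3.4  1.2] d after turn [66.2  3.6  1. ] rot [ 0.0048 -0.0018 -0.0019]
```

```bash

python3 -m crank '[{"dx":0.01,"dy":0.003,"dz":0.001,"rx":0.004,"ry":-0.001,"rz":-0.001,"claw":0.085},{"dx":0.015,"dy":0,"dz":0.001,"rx":0,"ry":-0.002,"rz":0,"claw":0.085},{"dx":0.014,"dy":0,"dz":0.001,"rx":0,"ry":-0.002,"rz":0,"claw":0.085},{"dx":0.005,"dy":0,"dz":0,"rx":0,"ry":0,"rz":0,"claw":0.085},{"dx":0,"dy":0,"dz":0,"rx":0,"ry":0,"rz":0,"claw":0.085}]' 40 >/dev/null
python3 p.py 0.5785 -0.3325 0.024 -92.8
```

```text
clock 49.03 pos [ 577.  -333.7   43.9] q [-39.6  53.4] w 85.1 F [-0.1 -0.  -0.6]
d now mm [19.9 -1.3 -1.5] d after turn [19.9 -1.3 -1.5] rot [-0.0007  0.0011 -0.0026]
```

```bash

python3 -m crank '[{"dx":0.008,"dy":-0.001,"dz":-0.001,"rx":0,"ry":0,"rz":-0.001,"claw":0.085},{"dx":0.006,"dy":0,"dz":0,"rx":0,"ry":0,"rz":0,"claw":0.085},{"dx":0.004,"dy":0,"dz":0,"rx":0,"ry":0,"rz":0,"claw":0.085},{"dx":0,"dy":0,"dz":0,"rx":0,"ry":0,"rz":0,"claw":0.085},{"dx":0,"dy":0,"dz":0,"rx":0,"ry":0,"rz":0,"claw":0.06}]' 40 >/dev/null
python3 p.py 0.5785 -0.3325 0.024 -92.8
python3 -m crank '[{"dx":0,"dy":0,"dz":0,"rx":0,"ry":0,"rz":0,"claw":0.05},{"dx":0,"dy":0,"dz":0,"rx":0,"ry":0,"rz":0,"claw":0.05},{"dx":0,"dy":0,"dz":0,"rx":0,"ry":0,"rz":0,"claw":0.05},{"dx":0,"dy":0,"dz":0,"rx":0,"ry":0,"rz":0,"claw":0.05},{"dx":0,"dy":0,"dz":0,"rx":0,"ry":0,"rz":0,"claw":0.05}]' 40 >/dev/null
python3 p.py 0.565 -0.075 0.12 -92.2
```

```text
clock 49.45 pos [ 578.2 -333.    23.7] q [-39.5  53.5] w 74.8 F [0.8 0.1 0.6]
d now mm [-0.3 -0.6 -0.3] d after turn [-0.3 -0.6 -0.3] rot [-0.001   0.0012 -0.0014]
clock 49.87 pos [ 578.3 -332.9   24.1] q [-39.5  53.5] w 61.4 F [-0.3  0.7 -2.1]
d now mm [ -96.3 -256.7   26.1] d after turn [ -95.9 -257.2   23.2] rot [-0.0112  0.0009 -0.0017]
```

```bash

python3 -m crank '[{"dx":-0.02,"dy":0,"dz":0,"rx":0,"ry":0,"rz":0,"claw":0.05},{"dx":-0.035,"dy":0,"dz":0,"rx":0,"ry":0,"rz":0,"claw":0.05},{"dx":-0.035,"dy":0,"dz":0,"rx":0,"ry":0,"rz":0,"claw":0.05},{"dx":-0.03,"dy":0,"dz":0,"rx":0,"ry":0,"rz":0,"claw":0.05},{"dx":0,"dy":-0.02,"dz":0.001,"rx":0,"ry":0,"rz":0,"claw":0.05}]' 40 >/dev/null
python3 -m crank '[{"dx":0,"dy":-0.038,"dz":0.001,"rx":0,"ry":0,"rz":0,"claw":0.05},{"dx":0,"dy":-0.038,"dz":0.001,"rx":0,"ry":0,"rz":0,"claw":0.05},{"dx":0,"dy":-0.038,"dz":0.001,"rx":0,"ry":0,"rz":0,"claw":0.05},{"dx":0,"dy":-0.038,"dz":0.001,"rx":0,"ry":0,"rz":0,"claw":0.05},{"dx":0,"dy":-0.036,"dz":0.001,"rx":0,"ry":0,"rz":0,"claw":0.05}]' 40 >/dev/null
python3 p.py 0.565 -0.0752 0.12 -92.2
```

```text
clock 50.7 pos [ 583.1 -128.   147.6] q [-23.   70.9] w 61.2 F [ 2.  -0.4 -4.1]
d now mm [ 27.3 -51.7  21.5] d after turn [ 27.6 -52.1  20.1] rot [-0.0258 -0.0021 -0.0054]
```

```bash

python3 -m crank '[{"dx":0.0,"dy":-0.025,"dz":0.008,"rx":-0.02,"ry":-0.002,"rz":-0.005,"claw":0.05},{"dx":0.01,"dy":-0.015,"dz":0.006,"rx":0,"ry":0,"rz":0,"claw":0.05},{"dx":0.01,"dy":-0.003,"dz":0.003,"rx":0,"ry":0,"rz":0,"claw":0.05},{"dx":0,"dy":0,"dz":0,"rx":0,"ry":0,"rz":0,"claw":0.05},{"dx":0,"dy":0,"dz":0,"rx":0,"ry":0,"rz":0,"claw":0.05}]' 40 >/dev/null
python3 p.py 0.565 -0.0752 0.0251 -92.2
```

```text
clock 51.12 pos [565.1 -71.2 127.4] q [-18.5  73.2] w 61.3 F [ 0.1 -1.3 -2. ]
d now mm [102.3   4.4  -0.4] d after turn [ 1.023e+02  4.000e+00 -1.000e-01] rot [0.0061 0.0034 0.0038]
```

```bash

python3 -m crank '[{"dx":0.015,"dy":0.003,"dz":0,"rx":0.005,"ry":0,"rz":0.003,"claw":0.05},{"dx":0.025,"dy":0,"dz":0.001,"rx":0,"ry":-0.002,"rz":0,"claw":0.05},{"dx":0.025,"dy":0,"dz":0.001,"rx":0,"ry":-0.003,"rz":0,"claw":0.05},{"dx":0.005,"dy":0,"dz":0,"rx":0,"ry":-0.001,"rz":0,"claw":0.05},{"dx":0,"dy":0,"dz":0,"rx":0,"ry":0,"rz":0,"claw":0.05}]' 40 >/dev/null
python3 p.py 0.565 -0.0752 0.0251 -92.2
```

```text
clock 51.53 pos [568.5 -79.3  59.3] q [-19.   73.5] w 61.4 F [ 0.  -1.  -2.3]
d now mm [34.1 -4.   3.8] d after turn [34.2 -3.9  3.7] rot [-0.0026 -0.0018 -0.0035]
```

```bash

python3 -m crank '[{"dx":0.008,"dy":-0.003,"dz":0.003,"rx":-0.002,"ry":-0.001,"rz":-0.003,"claw":0.05},{"dx":0.009,"dy":0,"dz":0,"rx":0,"ry":-0.001,"rz":0,"claw":0.05},{"dx":0.006,"dy":0,"dz":0,"rx":0,"ry":-0.001,"rz":0,"claw":0.05},{"dx":0,"dy":0,"dz":0,"rx":0,"ry":0,"rz":0,"claw":0.05},{"dx":0,"dy":0,"dz":0,"rx":0,"ry":0,"rz":0,"claw":0.05}]' 40 >/dev/null
python3 p.py 0.565 -0.0752 0.0251 -92.2
```

```text
clock 51.95 pos [568.9 -78.7  37.7] q [-19.   73.4] w 61.7 F [-0.  -0.4 -2.3]
d now mm [12.6 -3.3  4.1] d after turn [12.6 -3.3  4. ] rot [-0.0027 -0.0055 -0.0024]
```

```bash

python3 -m crank '[{"dx":0.005,"dy":-0.003,"dz":0.003,"rx":-0.002,"ry":-0.005,"rz":-0.002,"claw":0.05},{"dx":0.003,"dy":0,"dz":0,"rx":0,"ry":0,"rz":0,"claw":0.05},{"dx":0.001,"dy":0,"dz":0,"rx":0,"ry":0,"rz":0,"claw":0.05},{"dx":0,"dy":0,"dz":0,"rx":0,"ry":0,"rz":0,"claw":0.05},{"dx":0,"dy":0,"dz":0,"rx":0,"ry":0,"rz":0,"claw":0.05}]' 40 >/dev/null
python3 p.py 0.565 -0.0752 0.0251 -92.2
```

```text
clock 52.37 pos [566.8 -75.2  29.2] q [-18.7  73.5] w 61.2 F [-0.3 -0.1 -2.8]
d now mm [4.1 0.1 1.8] d after turn [4.1 0.1 1.8] rot [ 0.0001 -0.0026 -0.0009]
```

```bash

python3 -m crank '[{"dx":0.002,"dy":0,"dz":0.001,"rx":0,"ry":-0.002,"rz":0,"claw":0.05},{"dx":0.001,"dy":0,"dz":0,"rx":0,"ry":0,"rz":0,"claw":0.05},{"dx":0,"dy":0,"dz":0,"rx":0,"ry":0,"rz":0,"claw":0.05},{"dx":0.002,"dy":0,"dz":0,"rx":0,"ry":0,"rz":0,"claw":0.05},{"dx":0.002,"dy":0,"dz":0,"rx":0,"ry":0,"rz":0,"claw":0.05}]' 40 >/dev/null
python3 p.py 0.565 -0.0752 0.0251 -92.2
```

```text
clock 52.78 pos [566.4 -75.3  24.9] q [-18.7  73.5] w 61.1 F [-6.3  2.  24.4]
d now mm [-0.2 -0.   1.4] d after turn [-0.2 -0.   1.4] rot [ 0.0004 -0.002  -0.0014]
```

Release, rise, back out of the top camera's way.

```bash

python3 -m crank '[{"dx":0,"dy":0,"dz":0,"rx":0,"ry":0,"rz":0,"claw":0.08},{"dx":0,"dy":0,"dz":0,"rx":0,"ry":0,"rz":0,"claw":0.08},{"dx":0.0,"dy":0,"dz":0,"rx":0,"ry":0,"rz":0,"claw":0.08},{"dx":-0.005,"dy":0,"dz":0,"rx":0,"ry":0,"rz":0,"claw":0.08},{"dx":-0.02,"dy":0,"dz":0,"rx":0,"ry":0,"rz":0,"claw":0.08}]' 40 >/dev/null
python3 -m crank '[{"dx":-0.035,"dy":0,"dz":0,"rx":0,"ry":0,"rz":0,"claw":0.08},{"dx":-0.035,"dy":0,"dz":0,"rx":0,"ry":0,"rz":0,"claw":0.08},{"dx":-0.035,"dy":0,"dz":0,"rx":0,"ry":0,"rz":0,"claw":0.08},{"dx":-0.03,"dy":0.02,"dz":0.01,"rx":0,"ry":0,"rz":0,"claw":0.08},{"dx":-0.01,"dy":0.03,"dz":0.02,"rx":0,"ry":0,"rz":0,"claw":0.08}]' 40 >/dev/null
python3 -m crank '[{"dx":0,"dy":0.035,"dz":0.017,"rx":0,"ry":0,"rz":0,"claw":0.08},{"dx":0,"dy":0.035,"dz":0.017,"rx":0,"ry":0,"rz":0,"claw":0.08},{"dx":0,"dy":0.035,"dz":0.017,"rx":0,"ry":0,"rz":0,"claw":0.08},{"dx":0,"dy":0.035,"dz":0.017,"rx":0,"ry":0,"rz":0,"claw":0.08},{"dx":0,"dy":0.03,"dz":0.015,"rx":0,"ry":0,"rz":0,"claw":0.08}]' 40 >/dev/null
python3 -m crank '[{"dx":0,"dy":0.03,"dz":0.005,"rx":0,"ry":0,"rz":0,"claw":0.08},{"dx":0,"dy":0.03,"dz":0.005,"rx":0,"ry":0,"rz":0,"claw":0.08},{"dx":0,"dy":0.02,"dz":0,"rx":0,"ry":0,"rz":0,"claw":0.08},{"dx":0,"dy":0,"dz":0,"rx":0,"ry":0,"rz":0,"claw":0.08},{"dx":0,"dy":0,"dz":0,"rx":0,"ry":0,"rz":0,"claw":0.08}]' 40
python3 - <<'E'
from h import *
for n in('top','side'):cv2.imwrite(f'pics/{n}7.png',manip.camera(n)[:,:,::-1])
a=cv2.imread('pics/top7.png');cv2.imwrite('pics/c7.png',cv2.resize(a[140:325,85:360],None,fx=2.9,fy=2.9,interpolation=2))
E
```

```text
clock: 54.45
tool_pos: [0.4292, -0.3853, 0.2116]
tool_rot: [[0.014, -0.035, -0.999], [-0.013, -0.999, 0.034], [-1.0, 0.012, -0.015]]
wrist_force: [-0.1, 0.4, -0.8]
width: 0.0799
```

View pics/c7.png

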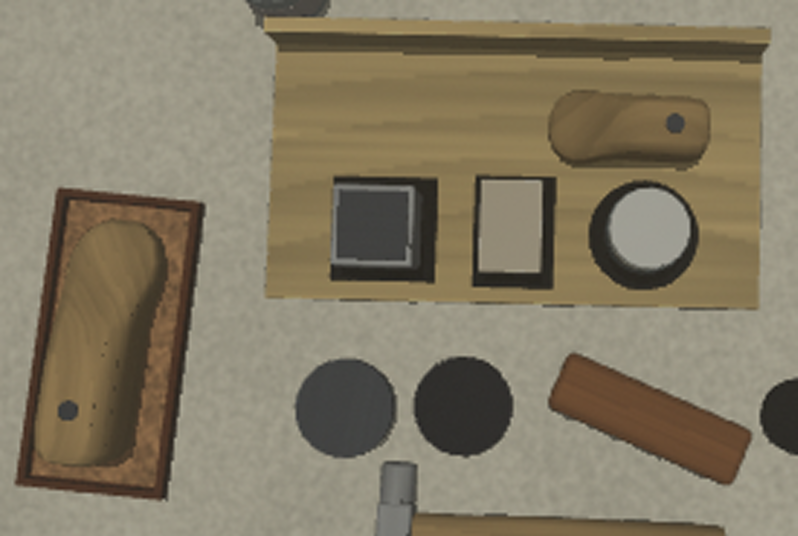

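View pics/side7.png

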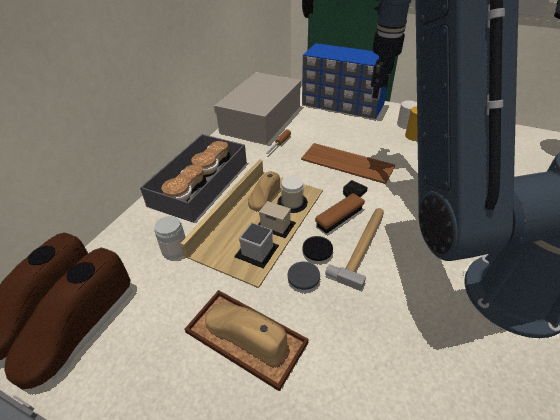

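```bash
python3 - <<'E'
from h import *
c=cam('top')
q=lambda L,z:(ray(c,np.array(L)/2.9+[85,140]-.3,z)[:,:2]*1000)
for n,L,z,m in(('tin',[(332,185),(418,183),(418,268),(334,267)],.069,(572.6,124.2)),('box',[(479,179),(543,179),(543,274),(477,272)],.061,(569,24.8)),('jar',[(608,229),(692,229),(650,187),(650,271)],.079,(565,-75.2))):
    X=q(L,z);print(n,(X.mean(0)-m).round(1),'edge ang',np.degrees(np.arctan2(*(X[1]-X[0])[::-1])).round(1))
X=q([(58,188),(205,203),(167,498),(16,485)],.014);C=X.mean(0);print('tray',C)
T=np.array([.9933,-.116]);N=np.array([.116,.9933])
for n,p,z in(('toe',(122,219),.025),('heel',(85,466),.07),('hole',(68,411),.074)):
    d=q([p],z)[0]-C;print(n,d@T,d@N)
E
```

```text
tin [-2.4 -2.3] edge ang -89.4
box [ 0.3 -0.3] edge ang -90.8
jar [-0.6 -1. ] edge ang -90.8
tray [488.74137774 329.96967199]
toe 93.09924036854655 1.040862083110922
heel -86.10527282532557 -12.26228160294297
hole -48.63573603660553 3.6204042990322183
```

```bash
python3 -c "
from station import manip
print(manip.close_job())"
```

```text
the job is handed in; nothing more can be done
None
```

The job is handed in at about 54.6 s of the 136 s allowed. I moved the jar, box and tin to the side board and laid the larger last sole down and lengthwise in the cork tray, toe away from the robot. Then I put the tin, box and jar back upright on the square, oblong and round mats. The smaller last was not touched.

- **Final pictures:** The top and side views show everything upright and in place, the board empty and the gripper clear.
- **Jar, tin and box:** Measured from the top picture, the box and jar are within about 1 mm of their mat centres. The tin reads about 3 mm off there, while the arm's own reading at placing put it within 1 mm.
- **Larger last:** It sits about 2–4 mm toward the toe end of the tray's middle. Sideways, the views disagree by a few millimetres: the hole in its top reads +1 and −1 mm in the top and side views after release, and +3.6 mm in the last check. The tray's own measured centre differs by about 2.5 mm between views.
- **Forces:** My readings at the end of each move peaked at about 30 N when setting things down. Peaks between readings were not recorded.

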